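# Cap, eject and tray the filled jars

### The arm

A 6-joint arm with a two-finger parallel gripper is mounted at the origin on a cart in front of the work surface, level with it; the furniture and walls round the work are solid. World frame = base frame: x ahead of the robot, y to its left, z up, the work surface at z = 0. Lengths are in m, angles in rad, forces in N, time in s.
With the tool pointing down it reaches from about 0.375 to 0.975 m from the base axis. Payload 3.8 kg.
Tool frame: the origin (TCP) lies midway between the tips of the shut fingers; the grasp point (between the pads) lies 19 mm behind it; z points along the fingers, y is the line along which they close (so a half turn about z gives the same grasp; the last joint's range is limited). The gripper opens to 85 mm and grips with 20 to 120 N. Pads are 22 mm wide; open, the fingers measure 114 mm over their backs; the gripper's body (76 mm by 85 mm) begins 54 mm behind the grasp point. The pads swing forward as they close: fully open they stand 13 mm farther back than shut.
Start: joints at [1.166, 0.264, 1.604, -0, 1.274, -0.037], TCP at [0.243, 0.63, 0.231] pointing down, gripper open.
Joint ranges: [-2.63, 2.63], [-0.94, 2.18], [0.31, 2.57], [-1.31, 4.45], [0, 2.66], [-2.55, 2.55]. Speed limits (rad/s): [2.57, 2.57, 3.14, 3.14, 3.14, 3.14].

### API

Orientations are given as a rotation vector (axis times angle).
In Python, from workcell import bot, read_camera, camera_info, ticket gives the robot as it stands.
- The arm moves only by the tool servo_tool, never from a script. Its argument "targets" is a list of rows, each an object of numbers: "hand": the closure, from -1 (fully open) to 1 (shut); "x", "y", "z": the shift along the tool's x, y, z as a fraction of full scale; "roll": the turn about the tool's z as a fraction of full scale. In form: [{"hand": .., "x": .., "y": .., "z": .., "roll": ..}, ...]. A call has 1 to 10 rows; each row is the pose to reach, as a shift and turn from the pose commanded when the call began, along the tool's axes at that moment, turning the shorter way round; what a row does not reach only later rows make up. Full scale, the value 1, is 50 cm for a shift and 180 degrees for a turn. A row lasts 1/12 s, in which the tool goes at most 41.7 mm and 7.16 degrees, less where a joint would pass 70% of its speed; a pose out of reach is approached as far as the arm can. A call with a number of a shift or a turn outside -1 to 1 is refused whole. A call with a gripper value outside its range is refused whole. The fingers move at their own pace and stop on an object; "grip_force" is the grip in N (left out, the last holds). Time passes only in rows, so rows that repeat a pose let the fingers close. It gives the time, the measured TCP pose, the force, the opening and the grip force at its end, in the units of the state.
- bot.read_state(): the state, without advancing time (a new reading comes with each control period).
- read_camera(name): name is "side" or "top" or "wrist"; returns the picture (480x640x3 uint8, red, green, blue); there is no depth.
- camera_info(name): a dict with "fx", "fy", "cx", "cy" (pixels), "eye" and "orientation" of the camera in the world; the wrist camera has in their place "T_tool_cam" (4x4, takes a point from camera to tool coordinates, whose origin is the TCP and whose axes are the flange's). Camera axes: x right, y down, z forward; pixel columns grow to the right and rows downward; lengths in m; the calibration is good to about 2 mm. A picture is of the moment at which its call begins: read the wrist's pose just before it. camera_info takes no time and is no camera call.
- ticket.finish_job(): hands the job in; it is judged then, once.
The state is a dict: "time": time; "q": joint angles; "joint_vel": joint speeds; "joint_torque": joint torques, N m; "tool_pos": TCP position; "tcp_rot": TCP orientation; "wrist_force": force on the tool from outside, world axes, zero at the start; "torque": the same for the moment, N m; "width": opening from 0.0 (shut) to 1.0 (fully open); "grip_force": force on a finger pad.
Only numpy, scipy, OpenCV 4.12 (cv2) and the standard library are available. Lean on these libraries where they do the work, as an engineer would, in place of code of your own. Each camera call takes 0.05 s, during which the arm holds its last target. There are 200 camera calls.

### The job

The jars in the filling stand still have loose caps: with each jar seated in its pocket, screw its cap clockwise until it is fully home, only then press that pocket's ejector lever down so that the jar rises, and lift the jar out and stand it upright inside the metal tray. Do this for every jar that is there, and finish with every raised plunger pushed back down in its pocket, so that all the levers are fully up again. Leave the glue bottle and the wooden finial standing where they are.

Things in the scene. Friction and masses are not known exactly. Their poses are not given: they have to be found in the camera images.
- jar_a: Square white jar, 50 x 50 mm, 72 high, 0.18 kg, under a round ribbed black cap (44 mm diameter, 76 to 100 mm above the underside, 4 mm gap below). Lift by cap or body. Origin: centre of underside, z up. Starts in pocket a (the end pocket at the stand's +y end), x along the stand's x; may be absent. A shoulder rib at -x marks the cap pointer's home.
- cap_a (a joint): Turn of jar a's captive cap, rad: grows clockwise seen from above; 0 loose, 3.4 fully home (hard stop), starts at 0.2 to 1.2. Takes 0.15 N m, stays where left, does not rise or sink or come off. The raised grey pointer on its top points to the jar's -x (lever side, over the shoulder rib) when home. Absent with its jar.
- lever_a (a joint): Ejector lever of pocket a, rad: 0 up (start), 0.42 fully down (stop). Pressing its pad down lifts a plunger in the pocket floor and so the jar, by 24 mm at the stop. Takes about 5 to 9 N on the pad; it stays where left, holding the jar up. Pushing the raised plunger (38 mm steel disc, top level with the pocket floor when down) back down, with about 5 N, brings the lever up again.
- pad_a (a point): Top centre of the black press pad (26 mm long, 28 wide) of lever a, about 105 mm to the stand's -x side of its middle line, 42 mm above the bench when up and 17 mm when fully down. The lever's pivot lies along the stand's y, 49 mm on the -x side of the middle line and 21 mm up, so the pad moves on a 60 mm radius.
- pocket_a (a point): Centre of the floor of pocket a (the end pocket at the stand's +y end), 12 mm above the bench: a square hole 54 x 54 mm, 28 mm deep, open at the top.
- jar_b: Square white jar, 50 x 50 mm, 72 high, 0.18 kg, under a round ribbed black cap (44 mm diameter, 76 to 100 mm above the underside, 4 mm gap below). Lift by cap or body. Origin: centre of underside, z up. Starts in pocket b (the middle pocket), x along the stand's x; may be absent. A shoulder rib at -x marks the cap pointer's home.
- cap_b (a joint): Turn of jar b's captive cap, rad: grows clockwise seen from above; 0 loose, 3.4 fully home (hard stop), starts at 0.2 to 1.2. Takes 0.15 N m, stays where left, does not rise or sink or come off. The raised grey pointer on its top points to the jar's -x (lever side, over the shoulder rib) when home. Absent with its jar.
- lever_b (a joint): Ejector lever of pocket b, rad: 0 up (start), 0.42 fully down (stop). Pressing its pad down lifts a plunger in the pocket floor and so the jar, by 24 mm at the stop. Takes about 5 to 9 N on the pad; it stays where left, holding the jar up. Pushing the raised plunger (38 mm steel disc, top level with the pocket floor when down) back down, with about 5 N, brings the lever up again.
- pad_b (a point): Top centre of the black press pad (26 mm long, 28 wide) of lever b, about 105 mm to the stand's -x side of its middle line, 42 mm above the bench when up and 17 mm when fully down. The lever's pivot lies along the stand's y, 49 mm on the -x side of the middle line and 21 mm up, so the pad moves on a 60 mm radius.
- pocket_b (a point): Centre of the floor of pocket b (the middle pocket), 12 mm above the bench: a square hole 54 x 54 mm, 28 mm deep, open at the top.
- jar_c: Square white jar, 50 x 50 mm, 72 high, 0.18 kg, under a round ribbed black cap (44 mm diameter, 76 to 100 mm above the underside, 4 mm gap below). Lift by cap or body. Origin: centre of underside, z up. Starts in pocket c (the end pocket at the stand's -y end), x along the stand's x; may be absent. A shoulder rib at -x marks the cap pointer's home.
- cap_c (a joint): Turn of jar c's captive cap, rad: grows clockwise seen from above; 0 loose, 3.4 fully home (hard stop), starts at 0.2 to 1.2. Takes 0.15 N m, stays where left, does not rise or sink or come off. The raised grey pointer on its top points to the jar's -x (lever side, over the shoulder rib) when home. Absent with its jar.
- lever_c (a joint): Ejector lever of pocket c, rad: 0 up (start), 0.42 fully down (stop). Pressing its pad down lifts a plunger in the pocket floor and so the jar, by 24 mm at the stop. Takes about 5 to 9 N on the pad; it stays where left, holding the jar up. Pushing the raised plunger (38 mm steel disc, top level with the pocket floor when down) back down, with about 5 N, brings the lever up again.
- pad_c (a point): Top centre of the black press pad (26 mm long, 28 wide) of lever c, about 105 mm to the stand's -x side of its middle line, 42 mm above the bench when up and 17 mm when fully down. The lever's pivot lies along the stand's y, 49 mm on the -x side of the middle line and 21 mm up, so the pad moves on a 60 mm radius.
- pocket_c (a point): Centre of the floor of pocket c (the end pocket at the stand's -y end), 12 mm above the bench: a square hole 54 x 54 mm, 28 mm deep, open at the top.
- stand: Wooden filling stand fixed to the bench, 84 (x) by 256 (y) by 40 mm high, three square pockets in a row along y, centres at y = +85, 0, -85 mm, which keep the jars from turning; a steel ejector lever with a black pad sticks out to -x (towards the robot) in front of each pocket. Origin: centre of its underside, z up.
- tray: Loose open sheet-metal tray, 140 (x) by 180 mm (y), walls 25 mm high and 3 mm thick, floor 3 mm above its underside, 0.6 kg, on the bench on the stand's +y side, its long side (y) pointing roughly away from the robot or towards it. Origin: centre of underside, z up. Three jars fit in a row along its y, 57 mm apart.
- glue: Bystander: glue bottle with a red nozzle, 58 mm diameter, 178 mm high, standing behind the stand. Origin: centre of its underside.
- finial: Bystander: turned limewood finial, 38 mm diameter, 71 mm high, standing behind the stand. Origin: centre of its underside.

How it is judged:
By the outcome, as a careful person would: the job done as asked, in the order asked, and still so for the second after the job is handed in, with the robot touching nothing.
Of jar_a, jar_b, jar_c only 2 to 3 are there at a start; the rules pass over those that are not, and their reading is None.
At some moment in a run one of tray may be knocked a few centimetres aside while the robot is not near it.
Once in a run the grip may slacken for a moment while it holds something.
It also fails if it takes over 210 s, if anything falls off the work surface, if the arm or the gripper's body presses on something with over 40 N, if the wrist force passes 120 N, or if a joint passes its speed limit or range.

## Working session

There is one attempt and no reset: what is moved stays moved. The work goes in short steps, Python scripts to look and compute and a tool call to move; the robot and the scene stay as the last step left them, time stands still between calls to the robot, and variables do not carry over. Pictures are saved under pics/ and viewed, at most 14 in all, crops included, and the job is handed in when it is done.

Besides the shell and the picture viewer there is one more tool, called after ">>>" as name(argument=value, ...) on one line, values as JSON. servo_tool: Moves the arm, as the interface text tells. Its arguments: {"type":"object","properties":{"targets":{"type":"array"},"grip_force":{"type":"number"}},"required":["targets"]}

```bash
mkdir -p pics; ls; cat > h.py <<'E'
import numpy as np, cv2
from scipy.spatial.transform import Rotation as R
from workcell import bot, read_camera, camera_info, ticket
def grab(n,fn=None):
    s=bot.read_state(); im=read_camera(n)
    if fn: cv2.imwrite('pics/'+fn,im[:,:,::-1])
    return im,s
E
python3 - <<'E'
from h import *
print(bot.read_state())
for n in ('side','top','wrist'): print(n,camera_info(n))
grab('side','side0.png'); grab('top','top0.png')
E
```

```text
pics
{'time': 0.0, 'q': array([ 1.16609139e+00,  2.64734342e-01,  1.60537779e+00,  3.48851085e-05,
        1.27366197e+00, -3.69456152e-02]), 'joint_vel': array([ 0.00020268,  0.0017905 ,  0.0006895 , -0.00037743,  0.00040709,
       -0.00021715]), 'joint_torque': array([ 2.55017178e-03, -5.15091598e+01, -3.67319691e+01,  4.10257223e-05,
        1.28810757e-02,  3.93764594e-05]), 'tool_pos': array([0.2424161 , 0.62919755, 0.22997263]), 'tcp_rot': array([-0.57434731, -3.08812437,  0.00333139]), 'wrist_force': array([ 0.0244779,  0.2597351, -0.2503723]), 'torque': array([-0.01613046, -0.00140086, -0.02444829]), 'grip_force': 0.0, 'width': 1.003502466915744}
side {'fx': 479.21539480256524, 'fy': 479.21539480256524, 'cx': 327.41102945175027, 'cy': 246.62949334429163, 'eye': array([0.2876838 , 0.52233116, 0.59924489]), 'orientation': array([-0.6750578 ,  2.5542486 , -1.27868807])}
top {'fx': 500.60486157938305, 'fy': 500.60486157938305, 'cx': 317.07857650864725, 'cy': 241.62423094278628, 'eye': array([ 0.51669414, -0.11170856,  1.06185945]), 'orientation': array([-2.17777036,  2.17211364, -0.07969238])}
wrist {'fx': 376.48133352212994, 'fy': 376.48133352212994, 'cx': 317.4610441713236, 'cy': 245.98596840074703, 'T_tool_cam': array([[-6.18199280e-04, -9.54861829e-01, -2.97049668e-01,
         7.57542196e-02],
       [ 9.99999794e-01, -6.42395586e-04, -1.61593452e-05,
         1.78304547e-04],
       [-1.75393454e-04, -2.97049617e-01,  9.54862029e-01,
        -1.42281033e-01],
       [ 0.00000000e+00,  0.00000000e+00,  0.00000000e+00,
         1.00000000e+00]])}
```

View pics/side0.png

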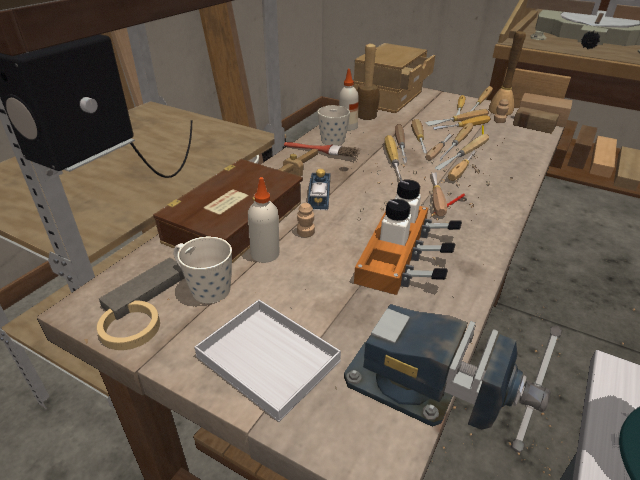

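View pics/top0.png

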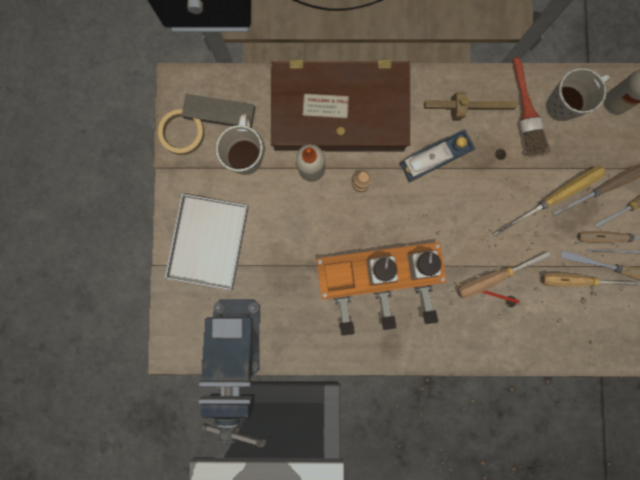

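The side view shows an orange stand with jars in the middle and -y pockets, the +y pocket (a) empty, the tray at about (267,350), the glue bottle and the finial behind. In the top view the caps are at about (384,268) and (427,263), the pads at (347,327), (389,322) and (431,316), and the tray at (207,242). A vise sits at (230,350). Next I measure.

```bash
cat >> h.py <<'E'
def cam(n,s=None):
    i=camera_info(n); K=np.array([[i['fx'],0,i['cx']],[0,i['fy'],i['cy']],[0,0,1]])
    T=np.eye(4)
    if n=='wrist':
        T[:3,:3]=R.from_rotvec(s['tcp_rot']).as_matrix();T[:3,3]=s['tool_pos'];T=T@i['T_tool_cam']
    else: T[:3,:3]=R.from_rotvec(i['orientation']).as_matrix();T[:3,3]=i['eye']
    return K,T
def plane(px,z,c):
    K,T=c; px=np.atleast_2d(px).astype(float)
    d=(np.linalg.inv(K)@np.c_[px,np.ones(len(px))].T).T@T[:3,:3].T
    return T[:3,3]+d*((z-T[2,3])/d[:,2])[:,None]
def tri(pxs,cs):
    A=[]
    for p,(K,T) in zip(pxs,cs):
        P=K@np.linalg.inv(T)[:3]; A+=[p[0]*P[2]-P[0],p[1]*P[2]-P[1]]
    X=np.linalg.svd(np.array(A))[2][-1]; return X[:3]/X[3]
def blobs(m,amin=60):
    n,l,st,c=cv2.connectedComponentsWithStats(m.astype(np.uint8))
    return [(st[i,4],c[i].round(1),st[i,:4],l==i) for i in range(1,n) if st[i,4]>=amin]
def tray(im,c):
    g=cv2.cvtColor(im,cv2.COLOR_RGB2HSV); m=(g[:,:,1]<40)&(g[:,:,2]>110)
    b=max(blobs(cv2.morphologyEx(m.astype(np.uint8),cv2.MORPH_CLOSE,np.ones((5,5)))),key=lambda b:b[0] if b[0]<9000 else 0)
    cnt=cv2.findContours(b[3].astype(np.uint8),0,2)[0][0]
    return b,plane(cnt[:,0],.003,c)
E
python3 - <<'E'
from h import *
c=cam('top'); im=cv2.imread('pics/top0.png')[:,:,::-1].copy()
g=cv2.cvtColor(im,cv2.COLOR_RGB2HSV)
o=(g[:,:,0]<16)&(g[:,:,1]>170)&(g[:,:,2]>110)
o=cv2.morphologyEx(o.astype(np.uint8),cv2.MORPH_CLOSE,np.ones((9,9)))
b=max(blobs(o),key=lambda b:b[0]); cnt=cv2.findContours(b[3].astype(np.uint8),0,2)[0][0]
W=plane(cnt[:,0],.04,c)[:,:2]; print('stand',b[0],b[1],cv2.minAreaRect((W*1000).astype(np.float32)))
d=(g[:,:,2]<45); d[:240]=0;d[345:]=0;d[:,:310]=0;d[:,450:]=0
for k in blobs(d,40): print('dark',k[0],k[1],k[2],plane(k[1],.1 if k[1][1]<290 else .042,c)[0].round(4))
bl,W=tray(im,c); print('tray',bl[0],bl[1],cv2.minAreaRect((W[:,:2]*1000).astype(np.float32)))
for n,p in (('side',None),): 
  im2=cv2.imread('pics/side0.png')[:,:,::-1].copy(); cs=cam('side')
  g=cv2.cvtColor(im2,cv2.COLOR_RGB2HSV); d=(g[:,:,2]<50); d[:160]=0;d[300:]=0;d[:,:370]=0;d[:,480:]=0
  for k in blobs(d,30): print('side dark',k[0],k[1],k[2])
E
```

```text
stand 2543 [362.7 274.2] ((543.2544555664062, -231.86514282226562), (78.7739028930664, 249.36439514160156), 7.690998077392578)
tray 5945 [205.7 241.5] ((604.537353515625, 134.00245666503906), (147.95166015625, 186.64627075195312), 79.83043670654297)
side dark 334 [408.  189.6] [397 180  23  19]
side dark 390 [397.5 210. ] [386 200  24  21]
side dark 95 [454.1 224.8] [448 221  13   9]
side dark 35 [424.1 233.3] [421 228   7  10]
side dark 121 [447.  247.7] [440 243  15  10]
side dark 49 [415.2 254.8] [412 249   9  11]
side dark 137 [438.9 273.6] [431 269  16  11]
side dark 57 [404.9 280.9] [401 275  10  12]
```

```bash
cat >> h.py <<'E'
def go(x,y,z,droll=0):
    s=bot.read_state(); M=R.from_rotvec(s['tcp_rot']).as_matrix()
    d=M.T@(np.array([x,y,z])-s['tool_pos'])
    print('xyz frac',(d/.5).round(4),'roll',droll/180,'rows',np.ceil(np.linalg.norm(d)/.0417),'tcp',s['tool_pos'].round(4),'toolx deg',np.degrees(np.arctan2(M[1,0],M[0,0])).round(1),'tilt',M[2].round(3),'q6',s['q'][5].round(3),'t',s['time'])
E
python3 - <<'E'
from h import *
go(.53,-.22,.30)
E
```

```text
xyz frac [-1.1474 -1.3783 -0.1371] roll 0.0 rows 22.0 tcp [0.2424 0.6292 0.2301] toolx deg 158.9 tilt [ 0.    -0.002 -1.   ] q6 -0.037 t 0.1
```

>>> servo_tool(targets=[{"hand": -1,"x": -0.1,"y": -0.1,"z": -0.12,"roll": 0},{"hand": -1,"x": -0.5,"y": -0.6,"z": -0.14,"roll": 0},{"hand": -1,"x": -0.5,"y": -0.6,"z": -0.14,"roll": 0},{"hand": -1,"x": -0.5,"y": -0.6,"z": -0.14,"roll": 0},{"hand": -1,"x": -0.5,"y": -0.6,"z": -0.14,"roll": 0},{"hand": -1,"x": -0.5,"y": -0.6,"z": -0.14,"roll": 0},{"hand": -1,"x": -0.5,"y": -0.6,"z": -0.14,"roll": 0},{"hand": -1,"x": -0.5,"y": -0.6,"z": -0.14,"roll": 0},{"hand": -1,"x": -0.5,"y": -0.6,"z": -0.14,"roll": 0},{"hand": -1,"x": -0.5,"y": -0.6,"z": -0.14,"roll": 0}])

```text
time: 0.93
tool_pos: [0.3683, 0.257, 0.3014]
tcp_rot: [0.576, 3.088, -0.002]
wrist_force: [2.0, -0.5, -0.1]
width: 0.999
grip_force: 0.0
```

```bash
python3 - <<'E'
from h import *
go(.53,-.22,.30)
E
```

```text
xyz frac [-0.6455 -0.7732  0.0041] roll 0.0 rows 13.0 tcp [0.3683 0.257  0.3014] toolx deg 158.9 tilt [-0.001 -0.001 -1.   ] q6 -0.647 t 0.9333
```

>>> servo_tool(targets=[{"hand": -1,"x": -0.5,"y": -0.6,"z": 0,"roll": 0},{"hand": -1,"x": -0.5,"y": -0.6,"z": 0,"roll": 0},{"hand": -1,"x": -0.5,"y": -0.6,"z": 0,"roll": 0},{"hand": -1,"x": -0.5,"y": -0.6,"z": 0,"roll": 0},{"hand": -1,"x": -0.5,"y": -0.6,"z": 0,"roll": 0},{"hand": -1,"x": -0.5,"y": -0.6,"z": 0,"roll": 0},{"hand": -1,"x": -0.5,"y": -0.6,"z": 0,"roll": 0},{"hand": -1,"x": -0.5,"y": -0.6,"z": 0,"roll": 0},{"hand": -1,"x": -0.5,"y": -0.6,"z": 0,"roll": 0},{"hand": -1,"x": -0.5,"y": -0.6,"z": 0,"roll": 0}])

```text
time: 1.77
tool_pos: [0.4942, -0.1145, 0.3007]
tcp_rot: [0.58, 3.087, -0.003]
wrist_force: [0.8, 0.9, 0.0]
width: 1.001
grip_force: 0.0
```

>>> servo_tool(targets=[{"hand": -1,"x": -0.13,"y": -0.17,"z": 0,"roll": 0},{"hand": -1,"x": -0.13,"y": -0.17,"z": 0,"roll": 0},{"hand": -1,"x": -0.13,"y": -0.17,"z": 0,"roll": 0},{"hand": -1,"x": -0.13,"y": -0.17,"z": 0,"roll": 0},{"hand": -1,"x": -0.13,"y": -0.17,"z": 0,"roll": 0}])

```text
time: 2.18
tool_pos: [0.5233, -0.2135, 0.3002]
tcp_rot: [-0.578, -3.086, -0.001]
wrist_force: [-0.6, -0.2, -0.9]
width: 1.002
grip_force: 0.0
```

```bash
python3 - <<'E'
from h import *
im,s=grab('wrist','w1.png'); print(s['tool_pos'],s['joint_vel'].round(3),s['q'].round(2))
np.save('w1.npy',np.r_[s['tool_pos'],s['tcp_rot']])
E
```

```text
[ 0.5232521  -0.21345739  0.30022087] [ 0.034 -0.027  0.021  0.009  0.009  0.004] [-0.43  0.02  1.75  0.    1.37 -1.63]
```

View pics/w1.png

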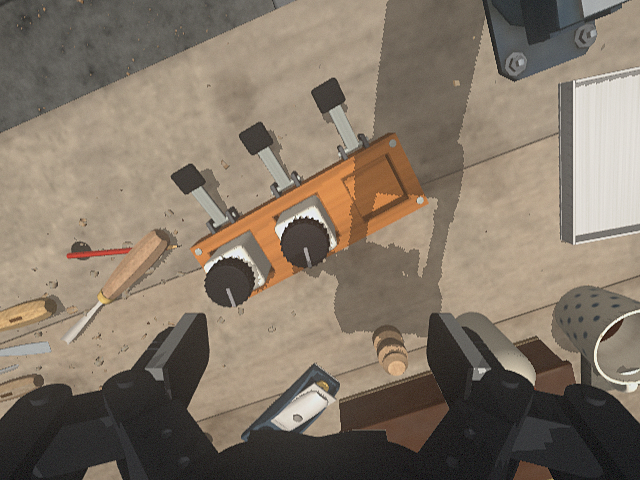

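The wrist view shows cap b at about (304,242) and cap c at (231,282), with both pointers facing away from the levers. The pads are at (256,138), (188,178) and (327,95). I take a second view for stereo.

>>> servo_tool(targets=[{"hand": -1,"x": 0.04,"y": -0.16,"z": 0.1,"roll": 0},{"hand": -1,"x": 0.04,"y": -0.16,"z": 0.1,"roll": 0},{"hand": -1,"x": 0.04,"y": -0.16,"z": 0.1,"roll": 0},{"hand": -1,"x": 0.04,"y": -0.16,"z": 0.1,"roll": 0},{"hand": -1,"x": 0.04,"y": -0.16,"z": 0.1,"roll": 0},{"hand": -1,"x": 0.04,"y": -0.16,"z": 0.1,"roll": 0}])

```text
time: 2.73
tool_pos: [0.4771, -0.2789, 0.2524]
tcp_rot: [0.573, 3.087, 0.0]
wrist_force: [0.1, 0.1, 0.5]
width: 1.003
grip_force: 0.0
```

```bash
cat >> h.py <<'E'
def dark(im,lim=60,amin=300,amax=5000):
    g=cv2.cvtColor(im,cv2.COLOR_RGB2HSV); m=(g[:,:,2]<lim)
    m=cv2.morphologyEx(m.astype(np.uint8),cv2.MORPH_OPEN,np.ones((5,5)))
    return [b for b in blobs(m,amin) if b[0]<amax]
E
python3 - <<'E'
from h import *
im,s=grab('wrist','w2.png'); np.save('w2.npy',np.r_[s['tool_pos'],s['tcp_rot']])
print(s['tool_pos'],s['joint_vel'].round(3))
for f in ('w1','w2'):
    im=cv2.imread(f'pics/{f}.png')[:,:,::-1].copy()
    for b in dark(im): 
        (c,r)=cv2.minEnclosingCircle(cv2.findContours(b[3].astype(np.uint8),0,2)[0][0])
        print(f,b[0],b[1],b[2],np.round(c,1),round(r,1))
E
```

```text
[ 0.47711372 -0.27885296  0.25236155] [ 0.007 -0.001 -0.015 -0.004 -0.001 -0.004]
w1 1374 [537.9  18.6] [518   0  39  44] [537.5  19. ] 25.8
```

```bash
python3 - <<'E'
from h import *
for f in ('w1','w2'):
  im=cv2.imread(f'pics/{f}.png')[:,:,::-1].copy(); g=im.max(2).astype(int); sat=im.max(2).astype(int)-im.min(2)
  if f=='w1': print(im[282,222],im[242,295],im[138,256],im[95,327],im[330,60])
  m=((g<75)&(sat<20)).astype(np.uint8); m[300 if f=='w1' else 400:]=0
  m=cv2.morphologyEx(m,cv2.MORPH_OPEN,np.ones((5,5)))
  for b in blobs(m,300):
    (c,r)=cv2.minEnclosingCircle(cv2.findContours(b[3].astype(np.uint8),0,2)[0][0])
    print(f,b[0],b[1],b[2],np.round(c,1),round(r,1))
E
```

```text
[69 64 57] [77 67 63] [67 65 57] [69 65 58] [172 155 132]
w1 2014 [529.9  16.6] [489   0  71  44] [524.   16.5] 37.5
w1 713 [327.7  95.3] [312  79  32  34] [328.   95.5] 17.9
w1 657 [255.7 138.1] [240 123  33  31] [256.  138.5] 16.6
w1 584 [188.1 178.6] [173 165  32  28] [188.5 178. ] 16.3
w1 1090 [225.6 283.1] [206 259  48  41] [228.9 282.6] 24.4
w2 704 [595.9  43. ] [586   0  20  90] [595.5  44.5] 45.5
w2 1219 [622.4  15.9] [600   0  40  38] [619.5  18.5] 26.9
w2 913 [416.7 113. ] [399  94  36  38] [416.5 112.5] 20.8
w2 749 [332.6 160.5] [316 146  34  32] [332.5 160.8] 17.5
w2 626 [254.8 204.6] [238 190  34  30] [254.5 204. ] 17.2
w2 1899 [394.1 283.9] [368 261  56  48] [395.3 280.5] 29.2
w2 2167 [307.4 322.2] [281 296  53  55] [307.2 322.7] 28.0
w2 4826 [473.  370.1] [427 313 134  87] [495.5 356.5] 77.2
w2 4501 [162.2 371.8] [ 77 314 132  86] [140.5 356.5] 76.4
w2 595 [ 50.6 392.8] [ 25 384  47  16] [ 48. 395.] 23.3
w2 621 [584.6 392.7] [563 384  49  16] [587. 397.] 24.1
```

View pics/w2.png

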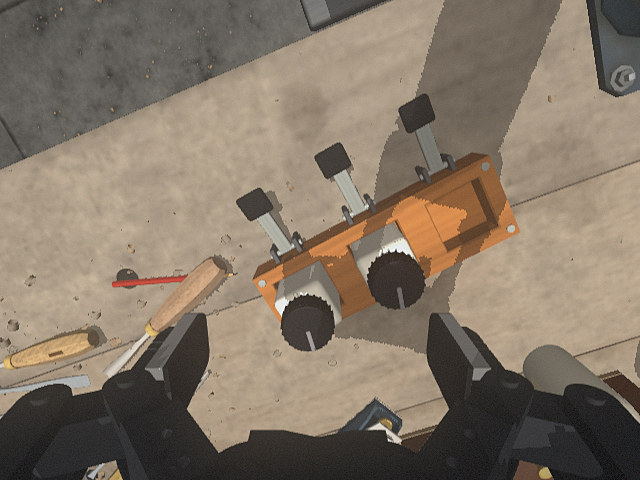

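The second view shows cap b at about (396,280), cap c at (307,322), pads b and c at (332,160) and (255,204), and stand screws at (486,166), (511,229) and (262,284).

```bash
python3 - <<'E'
from h import *
V={}
for f in ('w1','w2'):
  a=np.load(f+'.npy'); V[f]=cam('wrist',dict(tool_pos=a[:3],tcp_rot=a[3:]))
cs=[V['w1'],V['w2']]
for n,p,q in (('pad_a',(327.7,95.3),(416.7,113)),('pad_b',(255.7,138.1),(332.6,160.5)),('pad_c',(188.1,178.6),(254.8,204.6))):
  print(n,tri([p,q],cs).round(4),[plane(x,.042,c)[0].round(4) for x,c in zip((p,q),cs)])
# caps & screws
for f,boxes in (('w1',[(304,242),(231,282)]),('w2',[(396,280),(307,322)])):
  im=cv2.imread(f'pics/{f}.png')[:,:,::-1].copy(); g=im.max(2).astype(int); sat=g-im.min(2)
  for n,(u,v) in zip('bc',boxes):
    m=np.zeros((480,640),np.uint8); w=36; sl=np.s_[v-w:v+w,u-w:u+w]
    m[sl]=((g<105)&(sat<32))[sl]; m=cv2.morphologyEx(m,cv2.MORPH_CLOSE,np.ones((9,9))); m=cv2.morphologyEx(m,cv2.MORPH_OPEN,np.ones((9,9)))
    b=max(blobs(m),key=lambda b:b[0]); cnt=cv2.findContours(b[3].astype(np.uint8),0,2)[0][0]
    print(f,n,b[0],b[1],b[2],cv2.fitEllipse(cnt),plane(b[1],.1,V[f])[0].round(4))
  pts=[(392,142),(422,200),(197,251)] if f=='w1' else [(486,166),(511,229),(262,284)]
  for u,v in pts:
    sub=im[v-7:v+8,u-7:u+8].min(2).astype(float); k=sub>sub.max()*.8
    yy,xx=np.nonzero(k); p=(u-7+xx.mean(),v-7+yy.mean()); print(f,'screw',np.round(p,1),k.sum(),plane(p,.04,V[f])[0].round(4))
E
```

```text
pad_a [ 0.4261 -0.1643  0.0399] [array([ 0.4263, -0.1645,  0.042 ]), array([ 0.4259, -0.1648,  0.042 ])]
pad_b [ 0.4378 -0.2483  0.0388] [array([ 0.4377, -0.2477,  0.042 ]), array([ 0.4377, -0.2485,  0.042 ])]
pad_c [ 0.4496 -0.3319  0.0397] [array([ 0.4495, -0.3309,  0.042 ]), array([ 0.4495, -0.3316,  0.042 ])]
w1 b 1970 [305.1 242.4] [281 218  49  50] ((305.13916015625, 242.34112548828125), (48.484798431396484, 50.074405670166016), 176.93357849121094) [ 0.5441 -0.2338  0.1   ]
w1 c 1963 [229.2 281.9] [205 258  49  49] ((229.26214599609375, 281.71661376953125), (48.17073059082031, 50.04812240600586), 26.386821746826172) [ 0.5546 -0.3183  0.1   ]
w1 screw [392.2 142.9] 39 [ 0.4931 -0.1186  0.04  ]
w1 screw [419.5 199.9] 29 [ 0.5603 -0.1094  0.04  ]
w1 screw [197.7 251.3] 29 [ 0.526  -0.3586  0.04  ]
w2 b 2672 [395.6 280.3] [367 251  59  59] ((395.5887756347656, 280.3501281738281), (55.79600143432617, 58.83462142944336), 145.25209045410156) [ 0.5443 -0.2338  0.1   ]
w2 c 2405 [307.3 322.6] [281 295  53  56] ((307.4885559082031, 322.726318359375), (53.445858001708984, 56.08876419067383), 5.529486656188965) [ 0.5547 -0.318   0.1   ]
w2 screw [485.1 165.9] 52 [ 0.4932 -0.1184  0.04  ]
w2 screw [510.8 228.2] 41 [ 0.5606 -0.1091  0.04  ]
w2 screw [261.5 283. ] 34 [ 0.5262 -0.3584  0.04  ]
```

```bash
python3 - <<'E'
from h import *
go(.5442,-.2338,.15)
E
```

```text
xyz frac [-0.0919  0.1321  0.2056] roll 0.0 rows 4.0 tcp [ 0.4774 -0.279   0.2527] toolx deg 159.0 tilt [-0.002  0.    -1.   ] q6 -1.779 t 2.7833
```

>>> servo_tool(grip_force=35, targets=[{"hand": -0.5,"x": -0.092,"y": 0.132,"z": 0.05,"roll": 0},{"hand": -0.5,"x": -0.092,"y": 0.132,"z": 0.05,"roll": 0},{"hand": -0.5,"x": -0.092,"y": 0.132,"z": 0.1,"roll": 0},{"hand": -0.5,"x": -0.092,"y": 0.132,"z": 0.15,"roll": 0},{"hand": -0.5,"x": -0.092,"y": 0.132,"z": 0.2,"roll": 0},{"hand": -0.5,"x": -0.092,"y": 0.132,"z": 0.2,"roll": 0},{"hand": -0.5,"x": -0.092,"y": 0.132,"z": 0.2,"roll": 0}])

```text
time: 3.37
tool_pos: [0.5427, -0.2334, 0.1507]
tcp_rot: [-0.572, -3.087, -0.001]
wrist_force: [0.4, 0.6, 0.8]
width: 0.751
grip_force: 0.0
```

```bash
python3 - <<'E'
from h import *
go(.5442,-.2338,.086)
E
```

```text
xyz frac [-0.0034  0.0003  0.1293] roll 0.0 rows 2.0 tcp [ 0.5427 -0.2334  0.1507] toolx deg 159.0 tilt [ 0.003  0.    -1.   ] q6 -1.653 t 3.3667
```

>>> servo_tool(targets=[{"hand": -0.5,"x": -0.002,"y": 0,"z": 0.05,"roll": 0},{"hand": -0.5,"x": -0.002,"y": 0,"z": 0.1,"roll": 0},{"hand": -0.5,"x": -0.002,"y": 0,"z": 0.13,"roll": 0},{"hand": -0.5,"x": -0.002,"y": 0,"z": 0.13,"roll": 0},{"hand": 1,"x": -0.002,"y": 0,"z": 0.13,"roll": 0},{"hand": 1,"x": -0.002,"y": 0,"z": 0.13,"roll": 0},{"hand": 1,"x": -0.002,"y": 0,"z": 0.13,"roll": 0},{"hand": 1,"x": -0.002,"y": 0,"z": 0.13,"roll": 0},{"hand": 1,"x": -0.002,"y": 0,"z": 0.13,"roll": 0},{"hand": 1,"x": -0.002,"y": 0,"z": 0.13,"roll": 0}])

```text
time: 4.2
tool_pos: [0.546, -0.236, 0.0892]
tcp_rot: [0.574, 3.083, -0.001]
wrist_force: [1.0, 1.9, 7.1]
width: 0.5
grip_force: 36.5
```

>>> servo_tool(targets=[{"hand": 1,"x": 0,"y": 0,"z": -0.006,"roll": 0.04},{"hand": 1,"x": 0,"y": 0,"z": -0.006,"roll": 0.08},{"hand": 1,"x": 0,"y": 0,"z": -0.006,"roll": 0.12},{"hand": 1,"x": 0,"y": 0,"z": -0.006,"roll": 0.16},{"hand": 1,"x": 0,"y": 0,"z": -0.006,"roll": 0.2},{"hand": 1,"x": 0,"y": 0,"z": -0.006,"roll": 0.24},{"hand": 1,"x": 0,"y": 0,"z": -0.006,"roll": 0.28},{"hand": 1,"x": 0,"y": 0,"z": -0.006,"roll": 0.32},{"hand": 1,"x": 0,"y": 0,"z": -0.006,"roll": 0.36},{"hand": 1,"x": 0,"y": 0,"z": -0.006,"roll": 0.39}])

```text
time: 5.03
tool_pos: [0.5429, -0.2362, 0.0899]
tcp_rot: [-2.251, -2.191, 0.004]
wrist_force: [-3.1, -1.4, 1.7]
width: 0.506
grip_force: 36.9
```

>>> servo_tool(targets=[{"hand": 1,"x": 0,"y": 0,"z": 0,"roll": 0.04},{"hand": 1,"x": 0,"y": 0,"z": 0,"roll": 0.08},{"hand": 1,"x": 0,"y": 0,"z": 0,"roll": 0.12},{"hand": 1,"x": 0,"y": 0,"z": 0,"roll": 0.16},{"hand": 1,"x": 0,"y": 0,"z": 0,"roll": 0.2},{"hand": 1,"x": 0,"y": 0,"z": 0,"roll": 0.24},{"hand": 1,"x": 0,"y": 0,"z": 0,"roll": 0.28},{"hand": 1,"x": 0,"y": 0,"z": 0,"roll": 0.32},{"hand": 1,"x": 0,"y": 0,"z": 0,"roll": 0.36},{"hand": 1,"x": 0,"y": 0,"z": 0,"roll": 0.39}])

```text
time: 5.87
tool_pos: [0.5416, -0.2345, 0.0893]
tcp_rot: [-3.1, -0.497, 0.007]
wrist_force: [-5.2, 2.8, 3.5]
width: 0.501
grip_force: 37.5
```

```bash
python3 - <<'E'
from h import *
go(.5442,-.2338,.086); s=bot.read_state(); print(s['torque'],s['width'],s['grip_force'])
E
```

```text
xyz frac [0.0055 0.0004 0.0065] roll 0.0 rows 1.0 tcp [ 0.5416 -0.2345  0.0893] toolx deg 18.2 tilt [-0.004 -0.003 -1.   ] q6 0.803 t 5.8667
[0.62588921 0.95643604 0.16316137] 0.5006783784065223 37.52674341201782
```

>>> servo_tool(targets=[{"hand": 1,"x": 0,"y": 0,"z": 0,"roll": 0.03},{"hand": 1,"x": 0,"y": 0,"z": 0,"roll": 0.06},{"hand": 1,"x": 0,"y": 0,"z": 0,"roll": 0.09},{"hand": 1,"x": 0,"y": 0,"z": 0,"roll": 0.11},{"hand": 1,"x": 0,"y": 0,"z": 0,"roll": 0.12},{"hand": 1,"x": 0,"y": 0,"z": 0,"roll": 0.12}])

```text
time: 6.37
tool_pos: [0.542, -0.2339, 0.0894]
tcp_rot: [-3.138, 0.086, 0.006]
wrist_force: [-3.4, 3.7, 3.2]
width: 0.498
grip_force: 37.6
```

```bash
python3 - <<'E'
from h import *
go(.5442,-.2338,.086); s=bot.read_state(); print(s['torque'],s['width'],s['grip_force'])
E
```

```text
xyz frac [ 0.0045 -0.0005  0.0068] roll 0.0 rows 1.0 tcp [ 0.542  -0.2339  0.0894] toolx deg -3.1 tilt [-0.004 -0.002 -1.   ] q6 1.175 t 6.3667
[0.81278093 0.70920156 0.10649668] 0.498395712159615 37.63131022453308
```

>>> servo_tool(targets=[{"hand": 1,"x": 0,"y": 0,"z": 0,"roll": 0.015},{"hand": 1,"x": 0,"y": 0,"z": 0,"roll": 0.03},{"hand": 1,"x": 0,"y": 0,"z": 0,"roll": 0.045},{"hand": 1,"x": 0,"y": 0,"z": 0,"roll": 0.06},{"hand": 1,"x": 0,"y": 0,"z": 0,"roll": 0.06}])

```text
time: 6.78
tool_pos: [0.5419, -0.2336, 0.0892]
tcp_rot: [-3.117, 0.379, 0.007]
wrist_force: [-4.4, 5.1, 2.6]
width: 0.503
grip_force: 37.7
```

```bash
python3 - <<'E'
from h import *
go(.5442,-.2338,.086); s=bot.read_state(); print(s['torque'],s['width'],s['grip_force'])
E
```

```text
xyz frac [ 0.0046 -0.0008  0.0065] roll 0.0 rows 1.0 tcp [ 0.5419 -0.2336  0.0892] toolx deg -13.9 tilt [-0.005 -0.001 -1.   ] q6 1.363 t 6.7833
[0.89881124 0.68138497 0.66848298] 0.5034096736384612 37.69366800785065
```

Torque jumps to 0.67 N m, so cap b has met its stop. I release it, rise, roll back and look.

>>> servo_tool(targets=[{"hand": -0.5,"x": 0,"y": 0,"z": 0,"roll": -0.02},{"hand": -0.5,"x": 0,"y": 0,"z": 0,"roll": -0.02},{"hand": -0.5,"x": 0,"y": 0,"z": 0,"roll": -0.02},{"hand": -0.5,"x": 0,"y": 0,"z": -0.05,"roll": -0.02},{"hand": -0.5,"x": 0,"y": 0,"z": -0.1,"roll": -0.02},{"hand": -0.5,"x": 0,"y": 0,"z": -0.15,"roll": -0.06},{"hand": -0.5,"x": 0,"y": 0,"z": -0.2,"roll": -0.1},{"hand": -0.5,"x": 0,"y": 0,"z": -0.25,"roll": -0.14},{"hand": -0.5,"x": 0,"y": 0,"z": -0.3,"roll": -0.18},{"hand": -0.5,"x": 0,"y": 0,"z": -0.3,"roll": -0.21}])

```text
time: 7.62
tool_pos: [0.5469, -0.237, 0.2466]
tcp_rot: [3.065, 0.656, 0.014]
wrist_force: [1.0, -0.5, 1.1]
width: 0.752
grip_force: 0.0
```

```bash
python3 - <<'E'
from h import *
go(.5548,-.318,.24)
E
```

```text
xyz frac [-0.0521  0.1541  0.0141] roll 0.0 rows 2.0 tcp [ 0.5469 -0.237   0.2466] toolx deg 24.2 tilt [ 0.007  0.009 -1.   ] q6 0.698 t 7.6167
```

>>> servo_tool(targets=[{"hand": -0.5,"x": -0.02,"y": 0.05,"z": 0,"roll": -0.04},{"hand": -0.5,"x": -0.05,"y": 0.1,"z": 0,"roll": -0.08},{"hand": -0.5,"x": -0.08,"y": 0.11,"z": 0,"roll": -0.12},{"hand": -0.5,"x": -0.1,"y": 0.13,"z": 0,"roll": -0.16},{"hand": -0.5,"x": -0.13,"y": 0.13,"z": 0,"roll": -0.2},{"hand": -0.5,"x": -0.15,"y": 0.13,"z": 0,"roll": -0.24},{"hand": -0.5,"x": -0.15,"y": 0.13,"z": 0,"roll": -0.28},{"hand": -0.5,"x": -0.15,"y": 0.13,"z": 0,"roll": -0.32},{"hand": -0.5,"x": -0.15,"y": 0.13,"z": 0,"roll": -0.36},{"hand": -0.5,"x": -0.15,"y": 0.13,"z": 0,"roll": -0.39}])

```text
time: 8.45
tool_pos: [0.5014, -0.3255, 0.2396]
tcp_rot: [2.135, 2.304, -0.0]
wrist_force: [0.0, -0.3, -0.3]
width: 0.754
grip_force: 0.0
```

>>> servo_tool(targets=[{"hand": -0.5,"x": 0,"y": 0,"z": 0,"roll": -0.04},{"hand": -0.5,"x": 0,"y": 0,"z": 0,"roll": -0.08},{"hand": -0.5,"x": 0,"y": 0,"z": 0,"roll": -0.12},{"hand": -0.5,"x": 0,"y": 0,"z": 0,"roll": -0.16},{"hand": -0.5,"x": 0,"y": 0,"z": 0,"roll": -0.2},{"hand": -0.5,"x": 0,"y": 0,"z": 0,"roll": -0.24},{"hand": -0.5,"x": 0,"y": 0,"z": 0,"roll": -0.28},{"hand": -0.5,"x": 0,"y": 0,"z": 0,"roll": -0.32},{"hand": -0.5,"x": 0,"y": 0,"z": 0,"roll": -0.35},{"hand": -0.5,"x": 0,"y": 0,"z": 0,"roll": -0.35}])

```text
time: 9.28
tool_pos: [0.5016, -0.3253, 0.2396]
tcp_rot: [0.621, 3.079, -0.0]
wrist_force: [-0.4, 0.1, 0.6]
width: 0.749
grip_force: 0.0
```

```bash
python3 - <<'E'
from h import *
im,s=grab('wrist'); cv2.imwrite('pics/w3.png',im[100:400,160:560,::-1])
go(.5548,-.318,.15)
K,T=cam('wrist',s)
for X in [(.5433,-.2338,.112),(.5548,-.318,.112)]:
    p=K@(np.linalg.inv(T)@np.r_[X,1])[:3]; print(p[:2]/p[2]-[160,100])
E
```

```text
xyz frac [-0.0921  0.0552  0.1791] roll 0.0 rows 3.0 tcp [ 0.5016 -0.3253  0.2395] toolx deg 156.9 tilt [-0. -0. -1.] q6 -1.785 t 9.3333
[291.91505269 139.17032748]
[192.36018102 192.42465147]
```

View pics/w3.png

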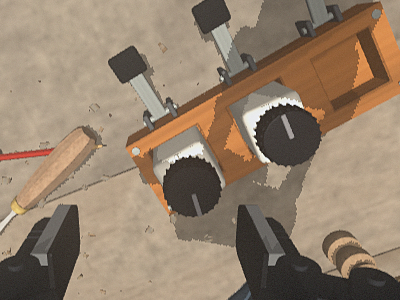

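The crop shows cap b's pointer turned to the lever side, from (292,138) to (283,115), and cap c's pointer still facing away. I measure the angle of b exactly.

```bash
cat >> h.py <<'E'
def pointer(im,s,X,zc=.112,fn=None):
    K,T=c=cam('wrist',s); p=K@(np.linalg.inv(T)@np.r_[X[:2],zc,1])[:3]; u,v=p[:2]/p[2]
    g=im.max(2).astype(int); yy,xx=np.mgrid[:480,:640]; r=np.hypot(xx-u,yy-v)
    px=K[0,0]*.019/p[2]; m=(g>np.median(g[r<px])+25)&(r<px)
    b=max(blobs(m,8),key=lambda b:b[0]); ys,xs=np.nonzero(b[3])
    W=plane(np.c_[xs,ys],zc+.002,c)[:,:2]; mu=W.mean(0); d=np.linalg.svd(W-mu)[2][0]
    if d@(mu-X[:2])<0: d=-d
    a=np.degrees(np.arctan2(d[1],d[0])); o=mu-X[:2]
    print('pointer deg',a.round(1),'from centre',np.degrees(np.arctan2(o[1],o[0])).round(1),'n',b[0],'clockwise left',((a-187.8)%360).round(1))
E
python3 - <<'E'
from h import *
im,s=grab('wrist')
pointer(im,s,(.5433,-.2338)); pointer(im,s,(.5548,-.318))
E
```

```text
pointer deg -177.0 from centre -175.6 n 131 clockwise left 355.2
pointer deg -7.3 from centre -5.0 n 109 clockwise left 164.9
```

Cap b sits about 5° past nominal, which matches the jar taking up its play in the pocket against the hard stop. It is home. Now cap c.

>>> servo_tool(targets=[{"hand": -0.5,"x": -0.05,"y": 0.03,"z": 0,"roll": 0},{"hand": -0.5,"x": -0.092,"y": 0.054,"z": 0.03,"roll": 0},{"hand": -0.5,"x": -0.092,"y": 0.054,"z": 0.1,"roll": 0},{"hand": -0.5,"x": -0.092,"y": 0.054,"z": 0.15,"roll": 0},{"hand": -0.5,"x": -0.092,"y": 0.054,"z": 0.18,"roll": 0},{"hand": -0.5,"x": -0.092,"y": 0.054,"z": 0.18,"roll": 0},{"hand": -0.5,"x": -0.092,"y": 0.054,"z": 0.18,"roll": 0}])

```text
time: 9.97
tool_pos: [0.5538, -0.3177, 0.1482]
tcp_rot: [-0.625, -3.076, -0.001]
wrist_force: [1.0, -1.0, 0.5]
width: 0.752
grip_force: 0.0
```

```bash
python3 - <<'E'
from h import *
go(.555,-.318,.089)
E
```

```text
xyz frac [-0.0028  0.0003  0.1184] roll 0.0 rows 2.0 tcp [ 0.5538 -0.3177  0.1482] toolx deg 157.0 tilt [ 0.003  0.    -1.   ] q6 -1.729 t 9.9667
```

>>> servo_tool(targets=[{"hand": -0.5,"x": -0.002,"y": 0,"z": 0.05,"roll": 0},{"hand": -0.5,"x": -0.002,"y": 0,"z": 0.1,"roll": 0},{"hand": -0.5,"x": -0.002,"y": 0,"z": 0.116,"roll": 0},{"hand": -0.5,"x": -0.002,"y": 0,"z": 0.116,"roll": 0},{"hand": 1,"x": -0.002,"y": 0,"z": 0.116,"roll": 0},{"hand": 1,"x": -0.002,"y": 0,"z": 0.116,"roll": 0},{"hand": 1,"x": -0.002,"y": 0,"z": 0.116,"roll": 0},{"hand": 1,"x": -0.002,"y": 0,"z": 0.116,"roll": 0},{"hand": 1,"x": -0.002,"y": 0,"z": 0.116,"roll": 0},{"hand": 1,"x": -0.002,"y": 0,"z": 0.116,"roll": 0}])

```text
time: 10.8
tool_pos: [0.557, -0.3193, 0.0937]
tcp_rot: [0.622, 3.075, -0.002]
wrist_force: [1.0, 0.8, 6.5]
width: 0.501
grip_force: 36.3
```

>>> servo_tool(targets=[{"hand": 1,"x": 0,"y": 0,"z": 0,"roll": 0.04},{"hand": 1,"x": 0,"y": 0,"z": 0,"roll": 0.08},{"hand": 1,"x": 0,"y": 0,"z": 0,"roll": 0.12},{"hand": 1,"x": 0,"y": 0,"z": 0,"roll": 0.16},{"hand": 1,"x": 0,"y": 0,"z": 0,"roll": 0.2},{"hand": 1,"x": 0,"y": 0,"z": 0,"roll": 0.24},{"hand": 1,"x": 0,"y": 0,"z": 0,"roll": 0.28},{"hand": 1,"x": 0,"y": 0,"z": 0,"roll": 0.32},{"hand": 1,"x": 0,"y": 0,"z": 0,"roll": 0.36},{"hand": 1,"x": 0,"y": 0,"z": 0,"roll": 0.39}])

```text
time: 11.63
tool_pos: [0.5548, -0.3204, 0.0937]
tcp_rot: [2.284, 2.154, -0.004]
wrist_force: [-5.9, -2.9, 9.4]
width: 0.501
grip_force: 36.6
```

>>> servo_tool(targets=[{"hand": 1,"x": 0,"y": 0,"z": 0,"roll": 0.04},{"hand": 1,"x": 0,"y": 0,"z": 0,"roll": 0.08},{"hand": 1,"x": 0,"y": 0,"z": 0,"roll": 0.12},{"hand": 1,"x": 0,"y": 0,"z": 0,"roll": 0.16},{"hand": 1,"x": 0,"y": 0,"z": 0,"roll": 0.2},{"hand": 1,"x": 0,"y": 0,"z": 0,"roll": 0.24},{"hand": 1,"x": 0,"y": 0,"z": 0,"roll": 0.28},{"hand": 1,"x": 0,"y": 0,"z": 0,"roll": 0.32},{"hand": 1,"x": 0,"y": 0,"z": 0,"roll": 0.36},{"hand": 1,"x": 0,"y": 0,"z": 0,"roll": 0.39}])

```text
time: 12.47
tool_pos: [0.554, -0.3189, 0.0939]
tcp_rot: [-3.109, -0.448, 0.004]
wrist_force: [-8.6, 2.5, 13.8]
width: 0.499
grip_force: 36.9
```

>>> servo_tool(targets=[{"hand": 1,"x": 0,"y": 0,"z": 0,"roll": 0.03},{"hand": 1,"x": 0,"y": 0,"z": 0,"roll": 0.06},{"hand": 1,"x": 0,"y": 0,"z": 0,"roll": 0.09},{"hand": 1,"x": 0,"y": 0,"z": 0,"roll": 0.12},{"hand": 1,"x": 0,"y": 0,"z": 0,"roll": 0.14},{"hand": 1,"x": 0,"y": 0,"z": 0,"roll": 0.14}])

```text
time: 12.97
tool_pos: [0.5547, -0.3183, 0.0941]
tcp_rot: [-3.132, 0.236, 0.002]
wrist_force: [-5.2, 3.7, 13.3]
width: 0.5
grip_force: 37.0
```

```bash
python3 - <<'E'
from h import *
go(.555,-.318,.089); s=bot.read_state(); print(s['torque'],s['width'],s['grip_force'])
E
```

```text
xyz frac [ 0.0006 -0.0007  0.0101] roll 0.0 rows 1.0 tcp [ 0.5547 -0.3183  0.0941] toolx deg -8.6 tilt [-0.001 -0.    -1.   ] q6 1.162 t 12.9667
[0.71897214 1.0772488  0.0462725 ] 0.50042898771396 36.98925733566284
```

>>> servo_tool(targets=[{"hand": 1,"x": 0,"y": 0,"z": -0.004,"roll": 0.015},{"hand": 1,"x": 0,"y": 0,"z": -0.004,"roll": 0.03},{"hand": 1,"x": 0,"y": 0,"z": -0.004,"roll": 0.045},{"hand": 1,"x": 0,"y": 0,"z": -0.004,"roll": 0.055},{"hand": 1,"x": 0,"y": 0,"z": -0.004,"roll": 0.055}])

```text
time: 13.38
tool_pos: [0.5545, -0.3178, 0.094]
tcp_rot: [-3.101, 0.499, 0.004]
wrist_force: [-3.8, 2.4, 4.8]
width: 0.504
grip_force: 36.7
```

```bash
python3 - <<'E'
from h import *
go(.555,-.318,.089); s=bot.read_state(); print(s['torque'],s['width'],s['grip_force'])
E
```

```text
xyz frac [0.0012 0.     0.01  ] roll 0.0 rows 1.0 tcp [ 0.5545 -0.3178  0.094 ] toolx deg -18.3 tilt [-0.002  0.    -1.   ] q6 1.331 t 13.3833
[0.51682887 0.63690486 0.93805762] 0.504375997053038 36.6820764541626
```

>>> servo_tool(targets=[{"hand": -0.5,"x": 0,"y": 0,"z": 0,"roll": -0.015},{"hand": -0.5,"x": 0,"y": 0,"z": 0,"roll": -0.015},{"hand": -0.5,"x": 0,"y": 0,"z": 0,"roll": -0.015},{"hand": -0.5,"x": 0,"y": 0,"z": -0.05,"roll": -0.015},{"hand": -0.5,"x": 0,"y": 0,"z": -0.1,"roll": -0.015},{"hand": 1,"x": -0.1,"y": 0,"z": -0.2,"roll": -0.015},{"hand": 1,"x": -0.2,"y": 0,"z": -0.25,"roll": -0.015},{"hand": 1,"x": -0.2,"y": 0,"z": -0.25,"roll": -0.015},{"hand": 1,"x": -0.2,"y": 0,"z": -0.25,"roll": -0.015},{"hand": 1,"x": -0.2,"y": 0,"z": -0.25,"roll": -0.015}])

```text
time: 14.22
tool_pos: [0.4605, -0.2874, 0.2207]
tcp_rot: [3.11, -0.431, 0.007]
wrist_force: [0.7, -1.4, -0.4]
width: 0.038
grip_force: 0.0
```

```bash
python3 - <<'E'
from h import *
im,s=grab('wrist')
pointer(im,s,(.5433,-.2338)); pointer(im,s,(.5548,-.318)); cv2.imwrite('pics/w4.png',im[:,:,::-1])
go(.4492,-.3318,.08); print(s['width'])
E
```

```text
pointer deg -176.9 from centre -175.2 n 161 clockwise left 355.3
pointer deg -175.5 from centre -173.0 n 174 clockwise left 356.7
xyz frac [0.001  0.0917 0.2785] roll 0.0 rows 4.0 tcp [ 0.4608 -0.2873  0.2192] toolx deg -15.7 tilt [ 0.003  0.001 -1.   ] q6 1.242 t 14.2667
0.03817483138482806
```

View pics/w4.png

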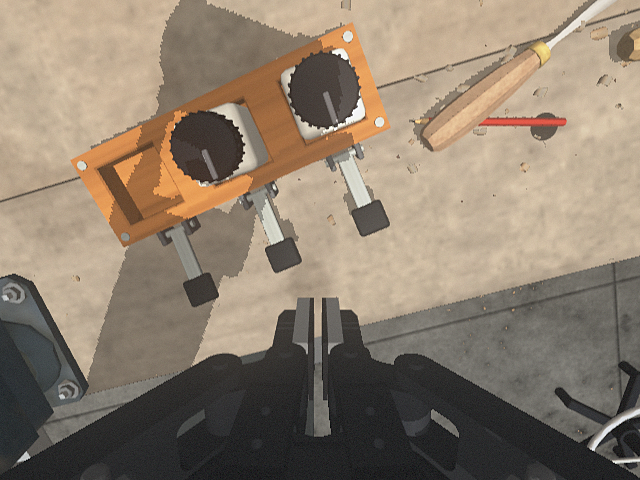

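Both pointers now face the levers, from (320,90) to (337,123) on c and from (207,147) to (215,180) on b. Now press lever c with the fingers shut.

>>> servo_tool(targets=[{"hand": 1,"x": 0.001,"y": 0.09,"z": 0,"roll": 0},{"hand": 1,"x": 0.001,"y": 0.09,"z": 0.08,"roll": 0},{"hand": 1,"x": 0.001,"y": 0.09,"z": 0.16,"roll": 0},{"hand": 1,"x": 0.001,"y": 0.09,"z": 0.24,"roll": 0},{"hand": 1,"x": 0.001,"y": 0.09,"z": 0.28,"roll": 0},{"hand": 1,"x": 0.001,"y": 0.09,"z": 0.28,"roll": 0},{"hand": 1,"x": 0.001,"y": 0.09,"z": 0.28,"roll": 0}])

```text
time: 14.85
tool_pos: [0.4479, -0.3294, 0.0754]
tcp_rot: [-3.109, 0.428, 0.008]
wrist_force: [0.1, 0.2, -0.2]
width: -0.0
grip_force: 0.0
```

```bash
python3 - <<'E'
from h import *
go(.448,-.332,.015)
E
```

```text
xyz frac [0.0022 0.0052 0.1207] roll 0.0 rows 2.0 tcp [ 0.4479 -0.3294  0.0754] toolx deg -15.7 tilt [-0.005 -0.002 -1.   ] q6 1.165 t 14.85
```

>>> servo_tool(targets=[{"hand": 1,"x": 0.001,"y": 0.005,"z": 0.03,"roll": 0},{"hand": 1,"x": 0.001,"y": 0.005,"z": 0.06,"roll": 0},{"hand": 1,"x": 0.001,"y": 0.005,"z": 0.075,"roll": 0},{"hand": 1,"x": 0,"y": 0.005,"z": 0.09,"roll": 0},{"hand": 1,"x": 0,"y": 0.005,"z": 0.105,"roll": 0},{"hand": 1,"x": 0,"y": 0.005,"z": 0.115,"roll": 0},{"hand": 1,"x": 0,"y": 0.005,"z": 0.12,"roll": 0},{"hand": 1,"x": 0,"y": 0.005,"z": 0.122,"roll": 0},{"hand": 1,"x": 0,"y": 0.005,"z": 0.122,"roll": 0}])

```text
time: 15.6
tool_pos: [0.4493, -0.3346, 0.0197]
tcp_rot: [3.11, -0.427, 0.003]
wrist_force: [-2.2, -1.1, 4.8]
width: -0.0
grip_force: 2.2
```

>>> servo_tool(targets=[{"hand": 1,"x": 0,"y": 0,"z": 0.006,"roll": 0},{"hand": 1,"x": 0,"y": 0,"z": 0.012,"roll": 0},{"hand": 1,"x": 0,"y": 0,"z": 0.012,"roll": 0},{"hand": 1,"x": 0,"y": 0,"z": 0.012,"roll": 0}])

```text
time: 15.93
tool_pos: [0.4496, -0.3349, 0.0177]
tcp_rot: [3.11, -0.427, 0.002]
wrist_force: [-12.9, 6.3, 31.8]
width: -0.002
grip_force: 17.0
```

>>> servo_tool(targets=[{"hand": 1,"x": 0,"y": 0,"z": -0.06,"roll": 0},{"hand": 1,"x": 0,"y": 0,"z": -0.13,"roll": 0},{"hand": 1,"x": -0.03,"y": -0.07,"z": -0.13,"roll": 0},{"hand": 1,"x": -0.07,"y": -0.16,"z": -0.13,"roll": 0},{"hand": 1,"x": -0.07,"y": -0.16,"z": -0.13,"roll": 0},{"hand": 1,"x": -0.07,"y": -0.16,"z": -0.13,"roll": 0}])

```text
time: 16.43
tool_pos: [0.4363, -0.2444, 0.0775]
tcp_rot: [3.113, -0.424, 0.002]
wrist_force: [0.5, -0.0, -0.1]
width: -0.001
grip_force: 0.0
```

```bash
python3 - <<'E'
from h import *
go(.437,-.249,.015)
E
```

```text
xyz frac [0.0037 0.0085 0.125 ] roll 0.0 rows 2.0 tcp [ 0.4363 -0.2444  0.0775] toolx deg -15.5 tilt [ 0.001 -0.    -1.   ] q6 1.281 t 16.4333
```

>>> servo_tool(targets=[{"hand": 1,"x": 0.002,"y": 0.004,"z": 0.03,"roll": 0},{"hand": 1,"x": 0.002,"y": 0.004,"z": 0.06,"roll": 0},{"hand": 1,"x": 0.002,"y": 0.004,"z": 0.075,"roll": 0},{"hand": 1,"x": 0.001,"y": 0.004,"z": 0.09,"roll": 0},{"hand": 1,"x": 0.001,"y": 0.004,"z": 0.105,"roll": 0},{"hand": 1,"x": 0.001,"y": 0.004,"z": 0.115,"roll": 0},{"hand": 1,"x": 0,"y": 0.004,"z": 0.125,"roll": 0},{"hand": 1,"x": 0,"y": 0.004,"z": 0.134,"roll": 0},{"hand": 1,"x": 0,"y": 0.004,"z": 0.134,"roll": 0},{"hand": 1,"x": 0,"y": 0.004,"z": 0.134,"roll": 0}])

```text
time: 17.27
tool_pos: [0.4368, -0.2506, 0.0168]
tcp_rot: [3.111, -0.428, -0.001]
wrist_force: [-20.7, 9.1, 57.9]
width: 0.001
grip_force: 29.9
```

>>> servo_tool(grip_force=50, targets=[{"hand": 1,"x": 0,"y": 0,"z": -0.08,"roll": 0},{"hand": -0.5,"x": 0,"y": 0,"z": -0.16,"roll": 0},{"hand": -0.5,"x": 0,"y": 0,"z": -0.24,"roll": 0},{"hand": -0.5,"x": 0,"y": 0,"z": -0.32,"roll": 0},{"hand": -0.5,"x": 0.06,"y": -0.03,"z": -0.36,"roll": 0},{"hand": -0.5,"x": 0.12,"y": -0.06,"z": -0.36,"roll": 0},{"hand": -0.5,"x": 0.18,"y": -0.08,"z": -0.36,"roll": 0},{"hand": -0.5,"x": 0.195,"y": -0.09,"z": -0.36,"roll": 0},{"hand": -0.5,"x": 0.195,"y": -0.09,"z": -0.36,"roll": 0},{"hand": -0.5,"x": 0.195,"y": -0.09,"z": -0.36,"roll": 0}])

```text
time: 18.1
tool_pos: [0.5412, -0.2316, 0.1888]
tcp_rot: [-3.112, 0.427, 0.003]
wrist_force: [-0.7, 1.2, -0.1]
width: 0.748
grip_force: 0.0
```

```bash
python3 - <<'E'
from h import *
go(.5433,-.2338,.115)
im,s=grab('top','top1.png'); bl,W=tray(im,cam('top')); print(bl[0],bl[1],cv2.minAreaRect((W[:,:2]*1000).astype(np.float32)))
im,s=grab('wrist','w5.png')
print(plane([(311,162),(361,181)],.06,cam('top')).round(3))
E
```

```text
xyz frac [0.0054 0.0032 0.1475] roll 0.0 rows 2.0 tcp [ 0.5412 -0.2316  0.1888] toolx deg -15.6 tilt [-0.002  0.    -1.   ] q6 1.398 t 18.1
6021 [206.  241.7] ((604.4031372070312, 133.9938201904297), (148.9315643310547, 186.46087646484375), 79.90502166748047)
[[ 0.762 -0.09   0.06 ]
 [ 0.723 -0.191  0.06 ]]
```

View pics/top1.png

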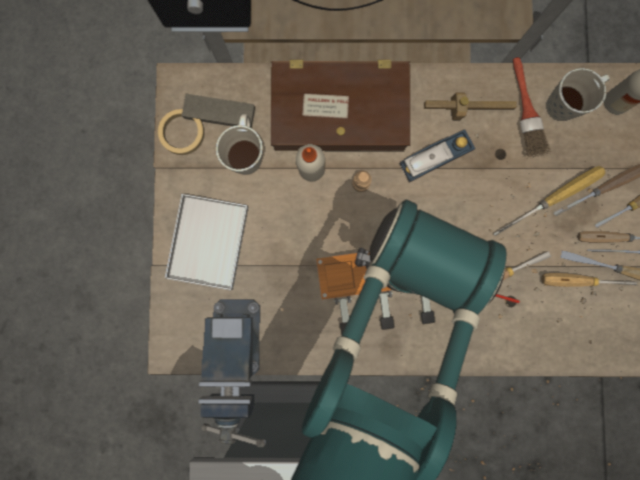

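The top view shows the arm over the stand and the tray unmoved at (206,242), with its centre at about (0.602,0.130). Grasp jar b by its cap.

>>> servo_tool(targets=[{"hand": -0.5,"x": 0.003,"y": 0.002,"z": 0.05,"roll": 0},{"hand": -0.5,"x": 0.003,"y": 0.002,"z": 0.1,"roll": 0},{"hand": -0.5,"x": 0.003,"y": 0.002,"z": 0.145,"roll": 0},{"hand": -0.5,"x": 0.003,"y": 0.002,"z": 0.145,"roll": 0},{"hand": 1,"x": 0.003,"y": 0.002,"z": 0.145,"roll": 0},{"hand": 1,"x": 0.003,"y": 0.002,"z": 0.145,"roll": 0},{"hand": 1,"x": 0.003,"y": 0.002,"z": 0.145,"roll": 0},{"hand": 1,"x": 0.003,"y": 0.002,"z": 0.145,"roll": 0},{"hand": 1,"x": 0.003,"y": 0.002,"z": 0.145,"roll": 0},{"hand": 1,"x": 0.003,"y": 0.002,"z": 0.145,"roll": 0}])

```text
time: 19.03
tool_pos: [0.5431, -0.2331, 0.1179]
tcp_rot: [3.111, -0.428, 0.002]
wrist_force: [-1.8, -1.1, 0.7]
width: 0.491
grip_force: 51.1
```

>>> servo_tool(targets=[{"hand": 1,"x": 0,"y": 0,"z": -0.02,"roll": 0},{"hand": 1,"x": 0,"y": 0,"z": -0.05,"roll": 0},{"hand": 1,"x": 0,"y": 0,"z": -0.1,"roll": 0},{"hand": 1,"x": 0,"y": 0,"z": -0.15,"roll": 0},{"hand": 1,"x": 0,"y": 0,"z": -0.2,"roll": 0},{"hand": 1,"x": 0,"y": 0,"z": -0.2,"roll": 0}])

```text
time: 19.53
tool_pos: [0.5464, -0.2341, 0.2242]
tcp_rot: [3.109, -0.428, 0.018]
wrist_force: [1.7, 0.0, -0.7]
width: 0.492
grip_force: 51.4
```

```bash
python3 - <<'E'
from h import *
a=np.radians(-10); u=np.array([np.cos(a),np.sin(a)]); c=np.array([.602,.130]); print(c-.04*u,c+.04*u)
go(*(c+.04*u),.21); s=bot.read_state(); print(s['wrist_force'])
E
```

```text
[0.56260769 0.13694593] [0.64139231 0.12305407]
xyz frac [-0.0103 -0.7391  0.0272] roll 0.0 rows 9.0 tcp [ 0.5464 -0.2341  0.2242] toolx deg -15.7 tilt [ 0.012  0.002 -1.   ] q6 1.397 t 19.5333
[ 1.69437161  0.0119851  -0.69637066]
```

>>> servo_tool(targets=[{"hand": 1,"x": 0,"y": -0.06,"z": 0,"roll": 0},{"hand": 1,"x": 0,"y": -0.13,"z": 0,"roll": 0},{"hand": 1,"x": 0,"y": -0.21,"z": 0,"roll": 0},{"hand": 1,"x": 0,"y": -0.29,"z": 0,"roll": 0},{"hand": 1,"x": 0,"y": -0.37,"z": 0,"roll": 0},{"hand": 1,"x": 0,"y": -0.45,"z": 0,"roll": 0},{"hand": 1,"x": 0,"y": -0.53,"z": 0,"roll": 0},{"hand": 1,"x": 0,"y": -0.61,"z": 0,"roll": 0},{"hand": 1,"x": 0,"y": -0.69,"z": 0,"roll": 0},{"hand": 1,"x": 0,"y": -0.74,"z": 0,"roll": 0}])

```text
time: 20.37
tool_pos: [0.6429, 0.1279, 0.2162]
tcp_rot: [-3.111, 0.425, 0.001]
wrist_force: [0.2, -0.1, -1.9]
width: 0.494
grip_force: 51.5
```

>>> servo_tool(targets=[{"hand": 1,"x": 0,"y": 0,"z": 0,"roll": 0},{"hand": 1,"x": 0,"y": 0,"z": 0,"roll": 0},{"hand": 1,"x": 0,"y": 0,"z": 0,"roll": 0}])

```text
time: 20.62
tool_pos: [0.6421, 0.1234, 0.216]
tcp_rot: [3.111, -0.427, -0.002]
wrist_force: [-0.1, -1.4, -1.5]
width: 0.495
grip_force: 51.8
```

```bash
python3 - <<'E'
from h import *
go(.641,.123,.09)
im,s=grab('top'); bl,W=tray(im,cam('top')); print(bl[0],bl[1],cv2.minAreaRect((W[:,:2]*1000).astype(np.float32)))
im,s=grab('wrist','w6.png')
E
```

```text
xyz frac [-0.0017  0.001   0.2521] roll 0.0 rows 4.0 tcp [0.6421 0.1234 0.216 ] toolx deg -15.6 tilt [-0.001  0.001 -1.   ] q6 1.996 t 20.6167
5152 [207.6 246.2] ((604.6345825195312, 137.85997009277344), (154.72470092773438, 185.89231872558594), 80.80467987060547)
```

View pics/w6.png

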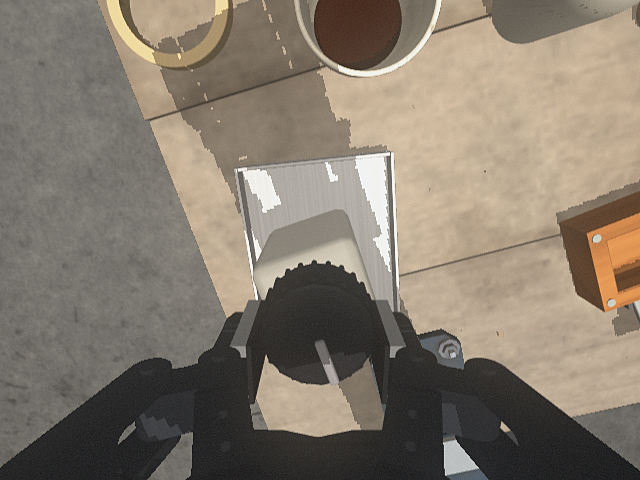

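The jar hangs over the tray, whose far rim corners are at about (237,169) and (392,153).

```bash
python3 - <<'E'
from h import *
s=bot.read_state(); P=plane([(237,169),(392,153)],.025,cam('wrist',s))[:,:2]; print(P)
m=P.mean(0); e=(P[1]-P[0]); L=np.linalg.norm(e); e/=L; n=np.array([e[1],-e[0]]); n*=-np.sign(n[0]); print(L, 'centre',m+n*.09,'longdir',n, 'jar far', m+n*.05)
E
```

```text
[[0.7022187  0.17852469]
 [0.67872627 0.04544011]]
0.13514213928870789 centre [0.60184275 0.12762754] longdir [-0.9847748   0.17383494] jar far [0.64123374 0.12067415]
```

Consistent. Lower and release.

>>> servo_tool(targets=[{"hand": 1,"x": 0,"y": 0.003,"z": 0.06,"roll": 0},{"hand": 1,"x": 0,"y": 0.003,"z": 0.13,"roll": 0},{"hand": 1,"x": 0,"y": 0.003,"z": 0.19,"roll": 0},{"hand": 1,"x": 0,"y": 0.003,"z": 0.23,"roll": 0},{"hand": 1,"x": 0,"y": 0.003,"z": 0.246,"roll": 0},{"hand": 1,"x": 0,"y": 0.003,"z": 0.252,"roll": 0},{"hand": 1,"x": 0,"y": 0.003,"z": 0.256,"roll": 0},{"hand": 1,"x": 0,"y": 0.003,"z": 0.259,"roll": 0},{"hand": 1,"x": 0,"y": 0.003,"z": 0.259,"roll": 0}])

```text
time: 21.47
tool_pos: [0.6437, 0.1221, 0.0892]
tcp_rot: [-3.111, 0.429, -0.005]
wrist_force: [0.6, -0.3, -2.7]
width: 0.492
grip_force: 51.8
```

>>> servo_tool(targets=[{"hand": 1,"x": 0,"y": 0,"z": 0.003,"roll": 0},{"hand": 1,"x": 0,"y": 0,"z": 0.006,"roll": 0},{"hand": 1,"x": 0,"y": 0,"z": 0.009,"roll": 0},{"hand": 1,"x": 0,"y": 0,"z": 0.009,"roll": 0}])

```text
time: 21.8
tool_pos: [0.6436, 0.1222, 0.0852]
tcp_rot: [-3.112, 0.428, -0.005]
wrist_force: [-2.5, -1.1, 5.5]
width: 0.496
grip_force: 52.7
```

Seated. Release gently and rise.

>>> servo_tool(targets=[{"hand": 0,"x": 0,"y": 0,"z": -0.003,"roll": 0},{"hand": -0.4,"x": 0,"y": 0,"z": -0.003,"roll": 0},{"hand": -0.5,"x": 0,"y": 0,"z": -0.003,"roll": 0},{"hand": -0.5,"x": 0,"y": 0,"z": -0.003,"roll": 0},{"hand": -0.5,"x": 0,"y": 0,"z": -0.05,"roll": 0},{"hand": -0.5,"x": 0,"y": 0,"z": -0.12,"roll": 0},{"hand": -0.5,"x": 0,"y": 0,"z": -0.2,"roll": 0},{"hand": -0.5,"x": 0,"y": 0,"z": -0.28,"roll": 0},{"hand": -0.5,"x": 0,"y": 0,"z": -0.28,"roll": 0},{"hand": -0.5,"x": 0,"y": 0,"z": -0.28,"roll": 0}])

```text
time: 22.63
tool_pos: [0.6449, 0.1226, 0.2275]
tcp_rot: [-3.11, 0.428, -0.013]
wrist_force: [0.1, 0.8, -1.4]
width: 0.753
grip_force: 0.0
```

```bash
python3 - <<'E'
from h import *
go(.5548,-.318,.2)
im,s=grab('wrist','w7.png')
E
```

```text
xyz frac [0.0641 0.8973 0.0524] roll 0.0 rows 11.0 tcp [0.6449 0.1226 0.2275] toolx deg -15.7 tilt [ 0.008 -0.003 -1.   ] q6 1.994 t 22.6333
```

View pics/w7.png

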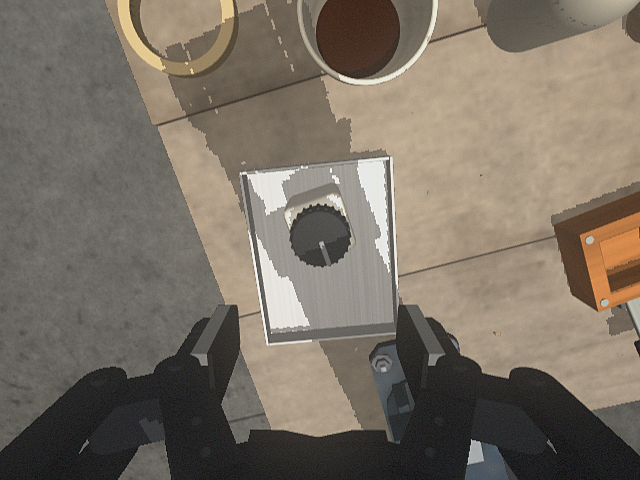

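Jar b stands upright in the tray, with its cap at (320,236). Now to jar c.

>>> servo_tool(targets=[{"hand": -0.5,"x": 0.03,"y": 0.4,"z": 0,"roll": 0},{"hand": -0.5,"x": 0.03,"y": 0.4,"z": 0,"roll": 0},{"hand": -0.5,"x": 0.03,"y": 0.4,"z": 0,"roll": 0},{"hand": -0.5,"x": 0.03,"y": 0.4,"z": 0,"roll": 0},{"hand": -0.5,"x": 0.065,"y": 0.82,"z": 0,"roll": 0},{"hand": -0.5,"x": 0.065,"y": 0.82,"z": 0,"roll": 0},{"hand": -0.5,"x": 0.065,"y": 0.82,"z": 0,"roll": 0},{"hand": -0.5,"x": 0.065,"y": 0.82,"z": 0,"roll": 0},{"hand": -0.5,"x": 0.065,"y": 0.82,"z": 0,"roll": 0},{"hand": -0.5,"x": 0.065,"y": 0.82,"z": 0,"roll": 0}])

```text
time: 23.52
tool_pos: [0.5604, -0.2832, 0.2197]
tcp_rot: [-3.111, 0.429, 0.007]
wrist_force: [-0.1, 0.5, 0.4]
width: 0.75
grip_force: 0.0
```

>>> servo_tool(targets=[{"hand": -0.5,"x": 0,"y": 0.077,"z": 0,"roll": 0},{"hand": -0.5,"x": 0,"y": 0.077,"z": 0.05,"roll": 0},{"hand": -0.5,"x": 0,"y": 0.077,"z": 0.07,"roll": 0},{"hand": -0.5,"x": 0,"y": 0.077,"z": 0.07,"roll": 0},{"hand": -0.5,"x": 0,"y": 0.077,"z": 0.07,"roll": 0}])

```text
time: 23.93
tool_pos: [0.5509, -0.3165, 0.1847]
tcp_rot: [-3.11, 0.427, 0.008]
wrist_force: [0.0, -0.6, 1.3]
width: 0.75
grip_force: 0.0
```

```bash
python3 - <<'E'
from h import *
go(.5548,-.318,.115)
E
```

```text
xyz frac [0.0091 0.001  0.1394] roll 0.0 rows 2.0 tcp [ 0.5509 -0.3165  0.1847] toolx deg -15.6 tilt [-0.006 -0.002 -1.   ] q6 1.282 t 23.9333
```

>>> servo_tool(targets=[{"hand": -0.5,"x": 0.006,"y": 0.001,"z": 0.04,"roll": 0},{"hand": -0.5,"x": 0.006,"y": 0.001,"z": 0.09,"roll": 0},{"hand": -0.5,"x": 0.006,"y": 0.001,"z": 0.134,"roll": 0},{"hand": -0.5,"x": 0.006,"y": 0.001,"z": 0.134,"roll": 0},{"hand": 1,"x": 0.006,"y": 0.001,"z": 0.134,"roll": 0},{"hand": 1,"x": 0.006,"y": 0.001,"z": 0.134,"roll": 0},{"hand": 1,"x": 0.006,"y": 0.001,"z": 0.134,"roll": 0},{"hand": 1,"x": 0.006,"y": 0.001,"z": 0.134,"roll": 0},{"hand": 1,"x": 0.006,"y": 0.001,"z": 0.134,"roll": 0},{"hand": 1,"x": 0.006,"y": 0.001,"z": 0.134,"roll": 0}])

```text
time: 24.77
tool_pos: [0.5561, -0.3198, 0.1224]
tcp_rot: [3.112, -0.428, 0.003]
wrist_force: [-0.3, 2.7, 4.2]
width: 0.486
grip_force: 51.3
```

>>> servo_tool(targets=[{"hand": 1,"x": 0,"y": 0,"z": -0.02,"roll": 0},{"hand": 1,"x": 0,"y": 0,"z": -0.05,"roll": 0},{"hand": 1,"x": 0,"y": 0,"z": -0.1,"roll": 0},{"hand": 1,"x": 0,"y": 0,"z": -0.15,"roll": 0},{"hand": 1,"x": 0,"y": 0,"z": -0.22,"roll": 0},{"hand": 1,"x": 0,"y": 0,"z": -0.28,"roll": 0},{"hand": 1,"x": 0,"y": 0,"z": -0.28,"roll": 0},{"hand": 1,"x": 0,"y": 0,"z": -0.28,"roll": 0}])

```text
time: 25.43
tool_pos: [0.5565, -0.3213, 0.2649]
tcp_rot: [3.109, -0.428, 0.01]
wrist_force: [-0.5, 0.6, -2.3]
width: 0.487
grip_force: 51.0
```

```bash
python3 - <<'E'
from h import *
im,s=grab('wrist','w8.png'); print(s['width'],s['grip_force'])
im,_=grab('top'); bl,W=tray(im,cam('top')); print(bl[0],bl[1],cv2.minAreaRect((W[:,:2]*1000).astype(np.float32)))
go(.563,.135,.26)
E
```

```text
0.4871655079638607 51.005099415779114
5619 [206.4 243.4] ((604.472900390625, 133.80319213867188), (148.79945373535156, 186.33456420898438), 80.0218276977539)
xyz frac [-2.296e-01 -8.803e-01  6.000e-04] roll 0.0 rows 11.0 tcp [ 0.5545 -0.3198  0.2602] toolx deg -15.7 tilt [-0.001  0.    -1.   ] q6 1.283 t 25.5333
```

>>> servo_tool(targets=[{"hand": 1,"x": -0.01,"y": -0.05,"z": 0,"roll": 0},{"hand": 1,"x": -0.03,"y": -0.12,"z": 0,"roll": 0},{"hand": 1,"x": -0.05,"y": -0.2,"z": 0,"roll": 0},{"hand": 1,"x": -0.07,"y": -0.28,"z": 0,"roll": 0},{"hand": 1,"x": -0.09,"y": -0.35,"z": 0,"roll": 0},{"hand": 1,"x": -0.11,"y": -0.43,"z": 0,"roll": 0},{"hand": 1,"x": -0.13,"y": -0.5,"z": 0,"roll": 0},{"hand": 1,"x": -0.15,"y": -0.58,"z": 0,"roll": 0},{"hand": 1,"x": -0.17,"y": -0.65,"z": 0,"roll": 0},{"hand": 1,"x": -0.19,"y": -0.72,"z": 0,"roll": 0}])

```text
time: 26.37
tool_pos: [0.5592, 0.0542, 0.2582]
tcp_rot: [3.111, -0.428, -0.007]
wrist_force: [0.6, 0.4, -1.3]
width: 0.489
grip_force: 51.1
```

>>> servo_tool(targets=[{"hand": 1,"x": -0.02,"y": -0.08,"z": 0,"roll": 0},{"hand": 1,"x": -0.04,"y": -0.16,"z": 0,"roll": 0},{"hand": 1,"x": -0.04,"y": -0.16,"z": 0,"roll": 0},{"hand": 1,"x": -0.04,"y": -0.16,"z": 0,"roll": 0},{"hand": 1,"x": -0.04,"y": -0.16,"z": 0,"roll": 0}])

```text
time: 26.78
tool_pos: [0.5621, 0.1347, 0.2587]
tcp_rot: [3.11, -0.426, -0.005]
wrist_force: [-0.4, -0.6, -1.5]
width: 0.494
grip_force: 51.4
```

```bash
python3 - <<'E'
from h import *
im,s=grab('wrist','w9.png'); print(s['width'],s['grip_force'],s['wrist_force'])
go(.563,.135,.09)
E
```

```text
0.4944809199155496 51.39812707901001 [-0.4367103  -0.63673821 -1.48974959]
xyz frac [ 0.0013 -0.0029  0.3382] roll 0.0 rows 5.0 tcp [0.5625 0.134  0.2591] toolx deg -15.7 tilt [-0.002  0.002 -1.   ] q6 2.036 t 26.8333
```

View pics/w9.png

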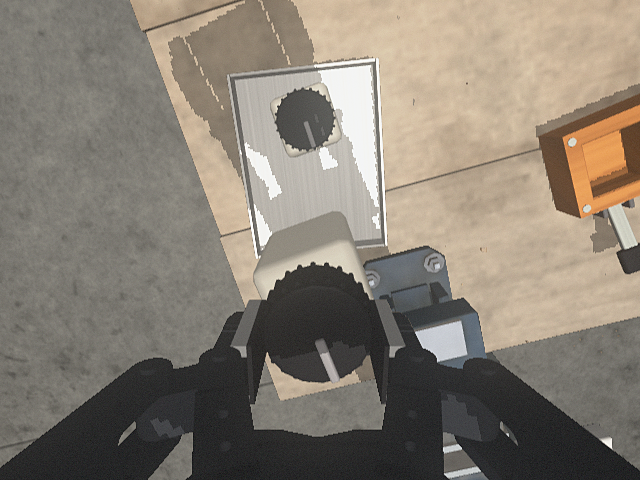

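The picture shows jar c in the grip, jar b in the tray at (305,118), tray rim corners at (229,75) and (378,60), and the vise to the right at (447,333). I check the clearances.

```bash
python3 - <<'E'
from h import *
s=bot.read_state(); c=cam('wrist',s)
print(plane([(229,75),(378,60),(385,245),(258,255)],.025,c)[:,:2].round(4)); print('capb',plane((305,118),.103,c))
print('vise',tri([(227,328),(447,333)],[cam('top'),c]))
print('vise right-top corner',plane([(410,330),(375,290),(455,298)],.13,c))
E
```

```text
[[0.7024 0.1786]
 [0.6776 0.0444]
 [0.5041 0.0768]
 [0.5297 0.2082]]
capb [[0.64528515 0.12034386 0.103     ]]
vise [0.43558406 0.0602734  0.11486496]
vise right-top corner [[0.46481118 0.08339984 0.13      ]
 [0.50700687 0.10274695 0.13      ]
 [0.48312812 0.04348231 0.13      ]]
```

>>> servo_tool(targets=[{"hand": 1,"x": 0.001,"y": 0.004,"z": 0.07,"roll": 0},{"hand": 1,"x": 0.001,"y": 0.004,"z": 0.15,"roll": 0},{"hand": 1,"x": 0.001,"y": 0.004,"z": 0.22,"roll": 0},{"hand": 1,"x": 0.001,"y": 0.004,"z": 0.28,"roll": 0},{"hand": 1,"x": 0.001,"y": 0.004,"z": 0.315,"roll": 0},{"hand": 1,"x": 0.001,"y": 0.004,"z": 0.33,"roll": 0},{"hand": 1,"x": 0.001,"y": 0.004,"z": 0.335,"roll": 0},{"hand": 1,"x": 0.001,"y": 0.004,"z": 0.34,"roll": 0},{"hand": 1,"x": 0.001,"y": 0.004,"z": 0.344,"roll": 0},{"hand": 1,"x": 0.001,"y": 0.004,"z": 0.344,"roll": 0}])

```text
time: 27.67
tool_pos: [0.5645, 0.1328, 0.0903]
tcp_rot: [-3.111, 0.429, -0.004]
wrist_force: [-0.6, 0.2, -1.5]
width: 0.493
grip_force: 51.4
```

>>> servo_tool(targets=[{"hand": 1,"x": 0,"y": 0,"z": 0.003,"roll": 0},{"hand": 1,"x": 0,"y": 0,"z": 0.006,"roll": 0},{"hand": 1,"x": 0,"y": 0,"z": 0.006,"roll": 0}])

```text
time: 27.92
tool_pos: [0.5653, 0.1332, 0.0894]
tcp_rot: [-3.111, 0.428, -0.007]
wrist_force: [-4.2, -1.1, 10.1]
width: 0.484
grip_force: 52.5
```

>>> servo_tool(targets=[{"hand": 0,"x": 0,"y": 0,"z": -0.004,"roll": 0},{"hand": -0.4,"x": 0,"y": 0,"z": -0.004,"roll": 0},{"hand": -0.5,"x": 0,"y": 0,"z": -0.004,"roll": 0},{"hand": -0.5,"x": 0,"y": 0,"z": -0.004,"roll": 0},{"hand": -0.5,"x": 0,"y": 0,"z": -0.05,"roll": 0},{"hand": -0.5,"x": 0,"y": 0,"z": -0.12,"roll": 0},{"hand": -0.5,"x": 0,"y": 0,"z": -0.2,"roll": 0},{"hand": -0.5,"x": 0,"y": 0,"z": -0.28,"roll": 0},{"hand": -0.5,"x": 0,"y": 0,"z": -0.3,"roll": 0},{"hand": -0.5,"x": 0,"y": 0,"z": -0.3,"roll": 0}])

```text
time: 28.75
tool_pos: [0.5664, 0.1336, 0.2413]
tcp_rot: [-3.109, 0.428, -0.015]
wrist_force: [0.3, -0.4, -0.3]
width: 0.745
grip_force: 0.0
```

```bash
python3 - <<'E'
from h import *
go(.5433,-.2338,.2)
im,s=grab('wrist','w10.png')
E
```

```text
xyz frac [0.1533 0.7202 0.0809] roll 0.0 rows 9.0 tcp [0.5664 0.1336 0.2413] toolx deg -15.7 tilt [ 0.009 -0.004 -1.   ] q6 2.033 t 28.75
```

View pics/w10.png

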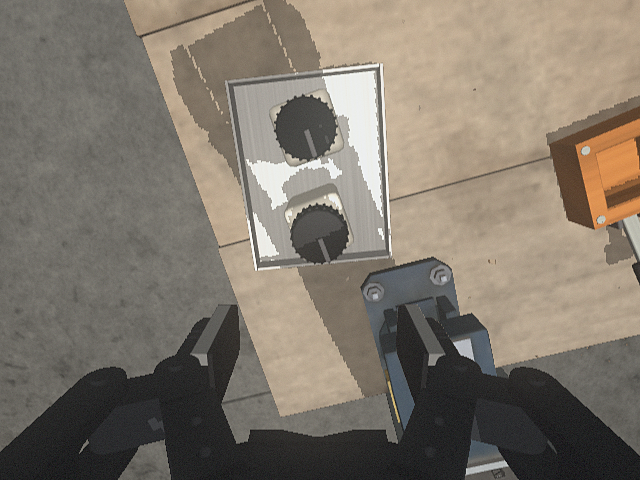

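Both jars stand upright in the tray, with caps at (305,128) and (319,234). Now push the plungers down, b first, with the fingers shut.

>>> servo_tool(targets=[{"hand": 1,"x": 0.15,"y": 0.72,"z": 0,"roll": 0},{"hand": 1,"x": 0.15,"y": 0.72,"z": 0,"roll": 0},{"hand": 1,"x": 0.15,"y": 0.72,"z": 0,"roll": 0},{"hand": 1,"x": 0.15,"y": 0.72,"z": 0,"roll": 0},{"hand": 1,"x": 0.15,"y": 0.72,"z": 0,"roll": 0},{"hand": 1,"x": 0.15,"y": 0.72,"z": 0,"roll": 0},{"hand": 1,"x": 0.15,"y": 0.72,"z": 0,"roll": 0},{"hand": 1,"x": 0.15,"y": 0.72,"z": 0,"roll": 0},{"hand": 1,"x": 0.15,"y": 0.72,"z": 0,"roll": 0},{"hand": 1,"x": 0.15,"y": 0.72,"z": 0,"roll": 0}])

```text
time: 29.63
tool_pos: [0.5359, -0.2394, 0.2324]
tcp_rot: [3.109, -0.436, -0.007]
wrist_force: [-1.2, -0.3, 0.7]
width: 0.002
grip_force: 0.0
```

>>> servo_tool(targets=[{"hand": 1,"x": 0,"y": 0,"z": 0.1,"roll": 0},{"hand": 1,"x": 0,"y": 0,"z": 0.18,"roll": 0},{"hand": 1,"x": 0,"y": 0,"z": 0.26,"roll": 0},{"hand": 1,"x": 0,"y": 0,"z": 0.3,"roll": 0},{"hand": 1,"x": 0,"y": 0,"z": 0.3,"roll": 0},{"hand": 1,"x": 0,"y": 0,"z": 0.3,"roll": 0}])

```text
time: 30.13
tool_pos: [0.5352, -0.2322, 0.082]
tcp_rot: [-3.11, 0.428, 0.012]
wrist_force: [0.0, 0.2, 1.0]
width: 0.001
grip_force: 0.0
```

```bash
python3 - <<'E'
from h import *
go(.5433,-.2338,.012)
E
```

```text
xyz frac [ 0.0175 -0.001   0.1399] roll 0.0 rows 2.0 tcp [ 0.5352 -0.2322  0.082 ] toolx deg -15.7 tilt [-0.008 -0.002 -1.   ] q6 1.392 t 30.1333
```

>>> servo_tool(targets=[{"hand": 1,"x": 0.014,"y": -0.001,"z": 0.04,"roll": 0},{"hand": 1,"x": 0.014,"y": -0.001,"z": 0.07,"roll": 0},{"hand": 1,"x": 0.014,"y": -0.001,"z": 0.09,"roll": 0},{"hand": 1,"x": 0.014,"y": -0.001,"z": 0.105,"roll": 0},{"hand": 1,"x": 0.014,"y": -0.001,"z": 0.12,"roll": 0},{"hand": 1,"x": 0.014,"y": -0.001,"z": 0.13,"roll": 0},{"hand": 1,"x": 0.014,"y": -0.001,"z": 0.137,"roll": 0},{"hand": 1,"x": 0.014,"y": -0.001,"z": 0.14,"roll": 0},{"hand": 1,"x": 0.014,"y": -0.001,"z": 0.142,"roll": 0},{"hand": 1,"x": 0.014,"y": -0.001,"z": 0.142,"roll": 0}])

```text
time: 30.97
tool_pos: [0.546, -0.2356, 0.0157]
tcp_rot: [3.112, -0.428, 0.003]
wrist_force: [0.8, 2.4, 4.8]
width: 0.0
grip_force: 2.1
```

>>> servo_tool(targets=[{"hand": 1,"x": 0,"y": 0,"z": 0.005,"roll": 0},{"hand": 1,"x": 0,"y": 0,"z": 0.01,"roll": 0},{"hand": 1,"x": 0,"y": 0,"z": 0.014,"roll": 0},{"hand": 1,"x": 0,"y": 0,"z": 0.014,"roll": 0},{"hand": 1,"x": 0,"y": 0,"z": 0.014,"roll": 0}])

```text
time: 31.38
tool_pos: [0.5461, -0.2357, 0.012]
tcp_rot: [3.112, -0.428, 0.002]
wrist_force: [-8.1, 4.9, 26.6]
width: -0.003
grip_force: 13.0
```

>>> servo_tool(targets=[{"hand": 1,"x": 0,"y": 0,"z": -0.06,"roll": 0},{"hand": 1,"x": 0,"y": 0,"z": -0.13,"roll": 0},{"hand": 1,"x": 0.03,"y": 0.07,"z": -0.14,"roll": 0},{"hand": 1,"x": 0.061,"y": 0.154,"z": -0.14,"roll": 0},{"hand": 1,"x": 0.061,"y": 0.154,"z": -0.14,"roll": 0},{"hand": 1,"x": 0.061,"y": 0.154,"z": -0.14,"roll": 0},{"hand": 1,"x": 0.061,"y": 0.154,"z": -0.14,"roll": 0}])

```text
time: 31.97
tool_pos: [0.5528, -0.3177, 0.0769]
tcp_rot: [-3.111, 0.43, 0.002]
wrist_force: [-0.6, 0.7, 0.3]
width: -0.002
grip_force: 0.0
```

```bash
python3 - <<'E'
from h import *
go(.5548,-.318,.012)
E
```

```text
xyz frac [ 0.0043 -0.0004  0.1298] roll 0.0 rows 2.0 tcp [ 0.5528 -0.3177  0.0769] toolx deg -15.7 tilt [-0.002 -0.001 -1.   ] q6 1.285 t 31.9667
```

>>> servo_tool(targets=[{"hand": 1,"x": 0.002,"y": 0,"z": 0.04,"roll": 0},{"hand": 1,"x": 0.002,"y": 0,"z": 0.07,"roll": 0},{"hand": 1,"x": 0.002,"y": 0,"z": 0.085,"roll": 0},{"hand": 1,"x": 0.002,"y": 0,"z": 0.1,"roll": 0},{"hand": 1,"x": 0.002,"y": 0,"z": 0.113,"roll": 0},{"hand": 1,"x": 0.002,"y": 0,"z": 0.125,"roll": 0},{"hand": 1,"x": 0.002,"y": 0,"z": 0.135,"roll": 0},{"hand": 1,"x": 0.002,"y": 0,"z": 0.142,"roll": 0},{"hand": 1,"x": 0.002,"y": 0,"z": 0.146,"roll": 0},{"hand": 1,"x": 0.002,"y": 0,"z": 0.146,"roll": 0}])

```text
time: 32.8
tool_pos: [0.5536, -0.3163, 0.0119]
tcp_rot: [-3.11, 0.426, 0.007]
wrist_force: [-18.8, 11.4, 44.9]
width: -0.001
grip_force: 22.6
```

>>> servo_tool(targets=[{"hand": 1,"x": 0,"y": 0,"z": -0.06,"roll": 0},{"hand": 1,"x": 0,"y": 0,"z": -0.14,"roll": 0},{"hand": 1,"x": -0.05,"y": 0,"z": -0.2,"roll": 0},{"hand": 1,"x": -0.12,"y": -0.03,"z": -0.28,"roll": 0},{"hand": 1,"x": -0.18,"y": -0.06,"z": -0.36,"roll": 0},{"hand": 1,"x": -0.2,"y": -0.08,"z": -0.42,"roll": 0},{"hand": 1,"x": -0.2,"y": -0.08,"z": -0.42,"roll": 0},{"hand": 1,"x": -0.2,"y": -0.08,"z": -0.42,"roll": 0},{"hand": 1,"x": -0.2,"y": -0.08,"z": -0.42,"roll": 0},{"hand": 1,"x": -0.2,"y": -0.08,"z": -0.42,"roll": 0}])

```text
time: 33.63
tool_pos: [0.4688, -0.2522, 0.213]
tcp_rot: [-3.112, 0.428, 0.003]
wrist_force: [0.3, 0.1, -0.5]
width: -0.003
grip_force: 0.0
```

```bash
python3 - <<'E'
from h import *
im,s=grab('wrist','w11.png'); im2,_=grab('side','s11.png')
cv2.imwrite('pics/s11c.png',cv2.resize(im2[140:440,180:500,::-1],None,fx=1.8,fy=1.8))
sd=cam('side'); c=cam('wrist',s)
def pr(X,c): p=c[0]@(np.linalg.inv(c[1])@np.r_[X,1])[:3]; return p[:2]/p[2]
for n,X in (('a',(.4261,-.1646)),('b',(.4377,-.2482)),('c',(.4495,-.3314))):
  for z in (.042,.017): print(n,z,'wrist',pr((*X,z),c).round(1),'side',pr((*X,z),sd).round(1))
for nm,i,(t,b) in (('wrist',im,(100,330)),('side',im2,(180,300))):
  g=i.max(2).astype(int); m=((g<75)&(g-i.min(2)<20)).astype(np.uint8); m[:t]=0;m[b:]=0
  if nm=='wrist': m=cv2.morphologyEx(m,cv2.MORPH_OPEN,np.ones((5,5)))
  for k in blobs(m,60 if nm=='side' else 300): print(nm,k[0],k[1],k[2])
print(s['tool_pos'])
E
```

```text
a 0.042 wrist [237.5 291.2] side [438.2 271.3]
a 0.017 wrist [242.7 280.6] side [436.  281.6]
b 0.042 wrist [323.1 256. ] side [446.3 245.5]
b 0.017 wrist [322.7 247.4] side [444.2 255.6]
c 0.042 wrist [413.5 218.4] side [453.2 223. ]
c 0.017 wrist [406.9 212.1] side [451.1 232.8]
wrist 790 [237.6 289.3] [221 273  34  33]
wrist 493 [ 66.6 298.8] [ 42 274  44  56]
wrist 315 [290.5 320.5] [281 311  19  19]
wrist 311 [344.5 320.4] [336 311  19  19]
wrist 518 [ 31.2 324.2] [  7 316  55  14]
side 124 [317.  201.5] [309 196  18  13]
side 110 [454.3 224.9] [448 221  14   9]
side 75 [424.5 231.5] [421 226   9  12]
side 131 [447.1 247.6] [440 243  15  10]
side 78 [415.4 254.4] [411 248  10  13]
side 71 [615.4 260.4] [603 258  26   6]
side 367 [163.9 285. ] [137 265  48  35]
side 145 [406.4 276.3] [401 265  13  22]
side 150 [439.  273.3] [431 268  16  12]
side 170 [241.6 296.1] [228 292  28   8]
[ 0.46880353 -0.25216736  0.21301936]
```

View pics/s11c.png

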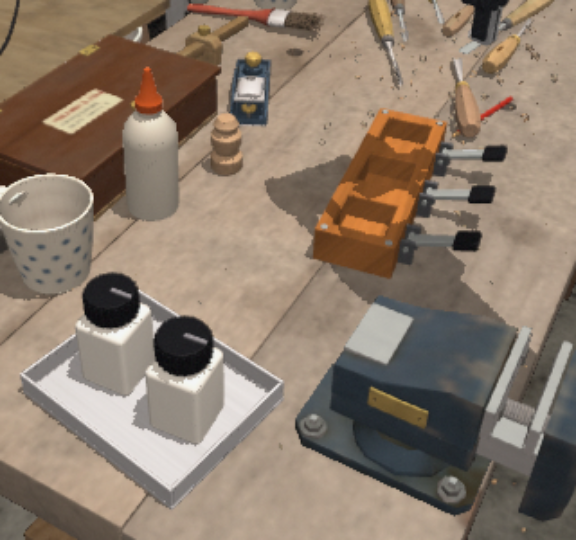

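Levers b and c are back at their starting pixels, (447,248) and (454,225) in the side view, and both jars stand in the tray with the glue and finial untouched. One last check of the caps against the jar edges, from the saved tray picture.

```bash
python3 - <<'E'
from h import *
a=cv2.imread('pics/w10.png')[80:275,260:370]; cv2.imwrite('pics/w10c.png',cv2.resize(a,None,fx=3,fy=3,interpolation=cv2.INTER_CUBIC))
E
```

```text
(no output)
```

View pics/w10c.png

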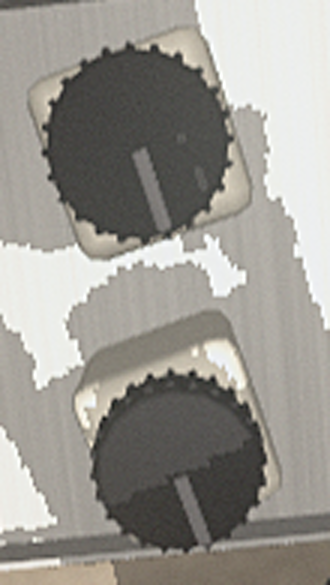

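The crop shows both pointers square to the jar edges to within 1–3° and neither short of home, which agrees with the stop torques felt. I hand the job in.

```bash
python3 -c "
from h import *
print(ticket.finish_job())"
```

```text
the job is handed in; nothing more can be done
None
```

I handed the job in at about 34 s of robot time: jars b and c (pocket a was empty) have their caps screwed home and stand upright in the tray, and all the levers are up again. The glue bottle and finial were left where they stood.

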